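Fit the next grip ring on a bent stove handle

ROBOT

A 6-joint arm with a two-finger parallel gripper is mounted at the origin on the work surface. World frame = base frame: x ahead of the robot, y to its left, z up, the work surface at z = 0. Lengths are in m, angles in rad, forces in N, time in s.
With the tool pointing down it reaches from about 0.35 to 0.875 m from the base axis. Payload 4.2 kg.
Tool frame: the origin (TCP) lies where the fingers leave the gripper's body, on its centre line; the fingertips stand 73 mm ahead of it and the grasp point (between the pads) lies 54 mm ahead of it; x points along the fingers, z is the direction in which the jaws open and shut, and the axes are right-handed (so a half turn about x gives the same grasp; the last joint's range is limited). The gripper opens to 85 mm and grips with 20 to 120 N. Pads are 22 mm wide; open, the fingers measure 114 mm over their backs; the gripper's body (76 mm by 85 mm) begins 54 mm behind the grasp point. The pads swing forward as they close: fully open they stand 13 mm farther back than shut.
Start: joints at [-1.071, 0.385, 0.008, 0, -1.194, -0.259], TCP at [0.149, -0.607, 0.304] pointing down, gripper open.
Joint ranges: [-3.14, 3.14], [-1.21, 2.06], [-1.07, 1.41], [-3.16, 2.05], [-2.99, -0.16], [-3.1, 3.1]. Speed limits (rad/s): [2.79, 2.79, 3.14, 3.14, 3.14, 3.14].

INTERFACE

Orientations are given as a unit quaternion [x, y, z, w].
In Python, from rig import * gives the robot as it stands. The module is installed in compiled form; this text tells all that it offers.
- The arm moves only by the tool move_arm, never from a script. Its argument "targets" is one flat list of numbers, 5 for each row, row after row: the opening, from 0 (shut) to 1 (fully open), then the shift along the tool's x, y, z in mm, then the turn about the tool's x in degrees. In form: [grip, tx, ty, tz, twist, grip, tx, ty, tz, twist, ...]. A call has 1 to 12 rows; each row shifts and turns the commanded pose from where the row before left it, along the tool's axes as they then stand; what a row does not reach is not made up. A row lasts 1/8 s, in which the tool goes at most 62.5 mm and 10.7 degrees, less where a joint would pass 70% of its speed; a pose out of reach is approached as far as the arm can. A call with a gripper value outside its range is refused whole. The fingers move at their own pace and stop on an object; "newtons" is the grip in N (left out, the last holds). Time passes only in rows, so rows that do not move let the fingers close. It gives the time, the measured TCP pose, the force and the opening at its end, in the units of the state.
- observe(): the state, without advancing time (a new reading comes with each control period).
- snapshot(name): name is "scene" or "side" or "wrist"; returns the picture (400x640x3 uint8, red, green, blue); there is no depth.
- camera_model(name): a dict with "vertical_fov" (degrees; the focal length in pixels is half the picture's height over the tangent of half this angle, whatever the lens; pixels are square), "cx", "cy" (the principal point, pixels), "extrinsics" (4x4, takes a point from camera to world coordinates). Camera axes: x right, y down, z forward; pixel columns grow to the right and rows downward; lengths in m; the calibration is good to about 2 mm. The wrist camera is an equidistant fisheye: a pixel r from the principal point sees the ray r / f radians off the axis. A picture is of the moment at which its call begins: read the wrist's pose just before it. camera_model takes no time and is no camera call; for the wrist camera it gives the pose at the moment of the call.
- sign_off(): hands the job in, once; it reports no verdict.
The state is a dict: "time_s": time; "joints": joint angles; "dq": joint speeds; "joint_torque": joint torques, N m; "eef_pos": TCP position; "eef_rot": TCP orientation; "force": force on the tool from outside, world axes, zero at the start; "moment": the same for the moment, N m; "finger_gap": finger opening in m.
Only numpy, scipy, OpenCV 4.12 (cv2) and the standard library are available. Lean on these libraries where they do the work, as an engineer would, in place of code of your own. Each camera call takes 0.05 s, during which the arm holds its last target.

TASK

The stove's carrying handle is held in the bench vice with its grip half built up; the bar was bent by eye, so its free end is not just where the drawing puts it. Pick up the drilled, amber-waxed octagonal ring, thread it over the bar's free end and slide it along and round the bend until it butts fully home against the rings already there, then let go. The bore is a close fit, so never force it: feel for binding, ease off and let the ring follow the bar; leave everything else where it lies.

Things in the scene. Friction and masses are not known exactly. Their poses are not given: they have to be found in the camera images.
- ring_center (a point): Centre of the ring to fit: loose octagonal amber-brown wooden ring, 38 mm across flats, 26 mm long, about 22 g, with a plain 15 mm through bore along its own x (either end first will do). Starts on the bench standing on a flat, bore level, centre 19 mm up; its own y points square to two upright flats to grip, each 16 mm high.
- handle: Carrying handle: 12 mm steel bar bent to a level wide U, 130 mm above the bench, fixed in the vice. Origin: on the bar's centre line at the end face of the rings already fitted (34 mm across flats), where the new ring must butt. Own x runs along the straight cross bar away from them: 80 mm straight, then the bend. z is up.
- fitted_rings: The washer and two octagonal wooden rings (30 and 34 mm across flats) already on the cross bar, fixed; they reach 56 mm back from the handle's origin. Same origin and axes as the handle.
- bend_start (a point): Point on the bar's centre line where the straight cross bar ends and the bend begins, 80 mm from the handle's origin along its x. As drawn the bend turns 70 degrees to the left seen from above (towards the handle's own +y) at 50 mm centre-line radius, then runs out tangentially into the straight free leg. Axes as the handle's.
- bend_mid (a point): Drawing position of the middle of the bend, on the centre line; axes as the handle's. The real bar passes within 6 mm of it sideways and 2 mm up or down.
- leg_end (a point): Drawing position of the bar's rounded free end, 70 mm of straight leg past the bend. Bent by eye: from bend_start on the bar is swung as one piece up to 10 degrees to either side and tipped up to 2.9 degrees up or down (lever: 35 degrees left of the handle's x), so the real end is up to 21 mm to the side and 6 mm up or down of this point. Not measured: look or feel.
- blank_center (a point): Centre of an undrilled ring blank of the same size but of pale raw wood and without a hole; stands on the bench as the ring does. Not to be used; the two may stand in each other's place.
- offcut: Dark wood offcut lying on the bench, 34 x 75 x 22 mm. Leave alone.
- paint_tin: Grey paint tin, 104 mm across, 115 mm high. Leave alone.
- hammer: Hammer lying on the bench. Leave alone.
- spanner: Steel spanner lying on the bench. Leave alone.
- grinder: Green and black angle grinder lying on the bench, about 270 mm long. Leave alone.
- flat_brush: Flat brush lying on the bench. Leave alone.
Not all that is in view belongs to the job. Several things look just like the part that bears ring_center: the one meant starts farthest to the robot's right.

How it is judged:
By the outcome, as a careful person would: the job done as asked, in the order asked, and still so for the second after the job is handed in, with the robot touching nothing.
It also fails if it takes over 72 s, if anything falls off the work surface, if the arm or the gripper's body presses on something with over 40 N, if the wrist force passes 120 N, or if a joint passes its speed limit or range.

## Working session

There is one attempt and no reset: what is moved stays moved. The work goes in short steps, Python scripts to look and compute and a tool call to move; the robot and the scene stay as the last step left them, time stands still between calls to the robot, and variables do not carry over. Pictures are saved under pics/ and viewed, and the job is handed in when it is done.

Besides the shell and the picture viewer there is one more tool, called after ">>>" as name(argument=value, ...), one argument or row to a line, values as JSON. move_arm: Moves the arm, as the interface text tells. Its arguments: {"type":"object","properties":{"targets":{"type":"array"},"newtons":{"type":"number"}},"required":["targets"]}

```bash
mkdir -p pics
python3 - <<'E'
from rig import *
import cv2,numpy as np
print(observe())
for n in ["scene","side","wrist"]:
    m=camera_model(n);print(n,m["vertical_fov"],m["cx"],m["cy"],np.round(m["extrinsics"],4).tolist())
    cv2.imwrite(f"pics/a_{n}.png",cv2.cvtColor(snapshot(n),cv2.COLOR_RGB2BGR))
E
```

```text
{'time_s': 0.0, 'joints': array([-1.07141283e+00,  3.85560080e-01,  6.57253417e-03, -4.84886933e-04,
       -1.19403335e+00, -2.58601211e-01]), 'dq': array([ 0.00113123,  0.00124297, -0.00077189, -0.00035563,  0.0008035 ,
        0.00031176]), 'joint_torque': array([-1.88408048e-03, -3.92289770e+01,  1.88401526e+01,  4.18619916e+00,
       -4.66685815e-03,  6.08135025e-06]), 'eef_pos': array([ 0.14894796, -0.60652762,  0.30280054]), 'eef_rot': array([-0.55573229,  0.43592282,  0.5570512 ,  0.43683737]), 'force': array([-0.22974229, -0.03868069,  0.63433396]), 'moment': array([ 0.01201019, -0.02712914, -0.00975718]), 'finger_gap': 0.08548674237481947}
scene 44.707771797695585 323.3260820320393 203.1892254955889 [[0.8629, 0.3139, -0.3962, 1.0461], [0.5053, -0.5532, 0.6623, -0.8948], [-0.0113, -0.7716, -0.636, 0.9016], [0.0, 0.0, 0.0, 1.0]]
side 52.82551181175994 320.51710827219966 198.41973807617921 [[-0.7699, -0.4271, 0.4741, -0.0224], [-0.6379, 0.4951, -0.5899, 0.6269], [0.0172, -0.7566, -0.6536, 0.8884], [0.0, 0.0, 0.0, 1.0]]
wrist 65.70646984690485 312.6036872896802 205.53822663853606 [[-0.2387, 0.9333, 0.2684, 0.0803], [0.9711, 0.2289, 0.0676, -0.6236], [0.0017, 0.2768, -0.9609, 0.3719], [0.0, 0.0, 0.0, 1.0]]
```

View pics/a_scene.png

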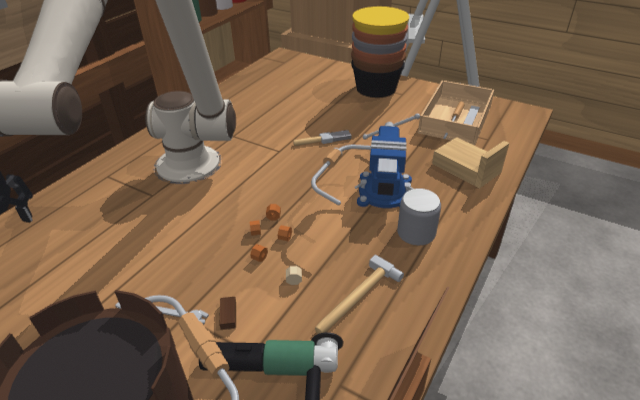

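View pics/a_side.png

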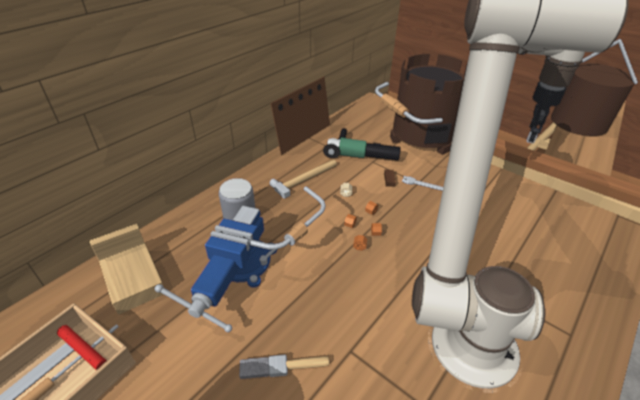

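View pics/a_wrist.png

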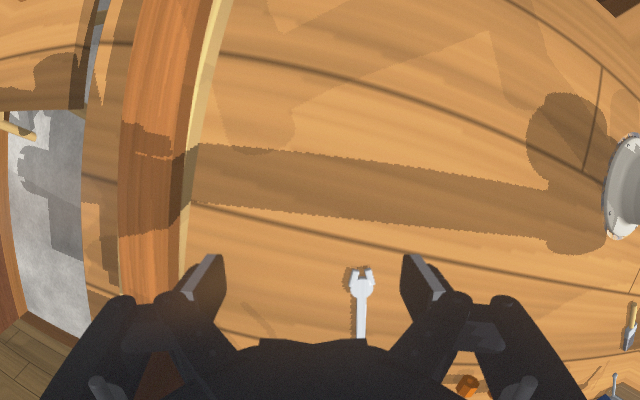

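```bash
cat > h.py <<'E'
import cv2,numpy as np
from scipy.spatial.transform import Rotation as R
def K(m): return 200/np.tan(np.radians(m["vertical_fov"]/2))
def ray(m,u,v,fish=False):
    f=K(m);x=(u-m["cx"]);y=(v-m["cy"])
    if fish:
        r=np.hypot(x,y);t=r/f;d=np.array([np.sin(t)*x/r,np.sin(t)*y/r,np.cos(t)]) if r>0 else np.array([0,0,1.])
    else: d=np.array([x/f,y/f,1.])
    E=np.array(m["extrinsics"]);d=E[:3,:3]@d
    return E[:3,3],d/np.linalg.norm(d)
def onz(m,u,v,z,fish=False):
    o,d=ray(m,u,v,fish);return o+d*(z-o[2])/d[2]
def proj(m,p,fish=False):
    E=np.array(m["extrinsics"]);c=E[:3,:3].T@(np.asarray(p)-E[:3,3]);f=K(m)
    if fish:
        t=np.arctan2(np.hypot(c[0],c[1]),c[2]);n=np.hypot(c[0],c[1]);return np.array([m["cx"]+f*t*c[0]/n,m["cy"]+f*t*c[1]/n])
    return np.array([m["cx"]+f*c[0]/c[2],m["cy"]+f*c[1]/c[2]])
def tri(rays):
    A=np.zeros((3,3));b=np.zeros(3)
    for o,d in rays:
        P=np.eye(3)-np.outer(d,d);A+=P;b+=P@o
    p=np.linalg.solve(A,b);return p,[np.linalg.norm((np.eye(3)-np.outer(d,d))@(p-o)) for o,d in rays]
E
python3 - <<'E'
from rig import *
from h import *
for n,box in [("scene",(235,195,315,290)),("side",(330,175,395,255))]:
    im=cv2.imread(f"pics/a_{n}.png");m=camera_model(n)
    x0,y0,x1,y1=box
    c=im[y0:y1,x0:x1];cv2.imwrite(f"pics/a_{n}_z.png",cv2.resize(c,None,fx=6,fy=6,interpolation=cv2.INTER_CUBIC))
    h=cv2.cvtColor(im,cv2.COLOR_BGR2HSV)
    mk=((h[...,0]<=12)&(h[...,1]>175)&(h[...,2]>90)).astype(np.uint8)
    mm=np.zeros_like(mk);mm[y0:y1,x0:x1]=mk[y0:y1,x0:x1]
    k,l,s,ce=cv2.connectedComponentsWithStats(mm)
    for i in range(1,k):
        if s[i,4]>25: print(n,s[i],ce[i].round(1),onz(m,*ce[i],0.019).round(4))
E
```

```text
(no output)
```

View pics/a_scene_z.png

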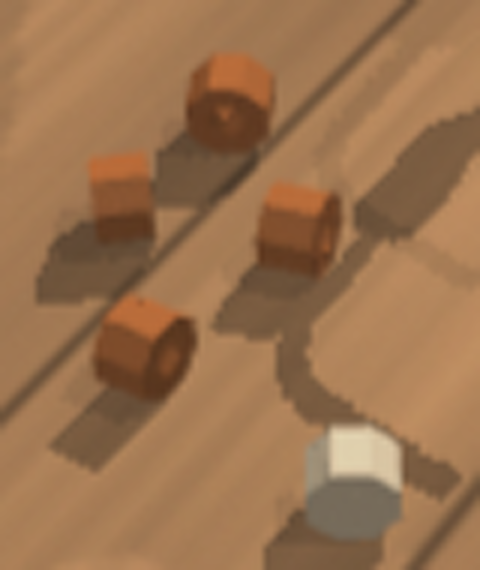

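View pics/a_side_z.png

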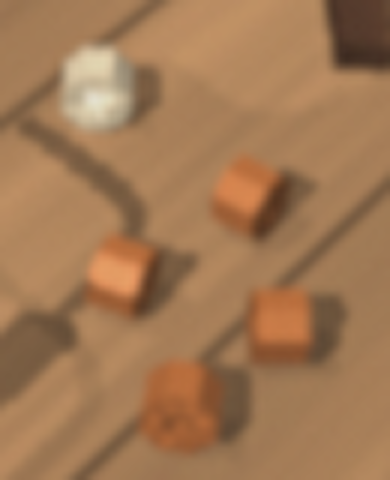

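Run:
```python
from rig import *
from h import *
m=camera_model("scene");s=camera_model("side")
for n,u,v in [("A",273.5,212.2),("B",255.3,228),("C",285,233.3),("D",259,253.3),("blank",294,275)]:
    p=onz(m,u,v,.019);print(n,p.round(4),proj(s,p).round(1))
for n,c in [("scene",(280,130,450,260)),("side",(180,170,340,320))]:
    im=cv2.imread(f"pics/a_{n}.png");x0,y0,x1,y1=c
    cv2.imwrite(f"pics/b_{n}.png",cv2.resize(im[y0:y1,x0:x1],None,fx=4.5 if n=="scene" else 4,fy=4.5 if n=="scene" else 4,interpolation=cv2.INTER_CUBIC))
```

```text
A [ 0.3951 -0.0787  0.019 ] [359.2 242.7]
B [ 0.39   -0.1568  0.019 ] [375.5 229.2]
C [ 0.4713 -0.1346  0.019 ] [349.7 220.9]
D [ 0.4553 -0.2292  0.019 ] [371.1 207.7]
blank [ 0.5727 -0.2468  0.019 ] [345.3 189.9]
```

View pics/b_scene.png

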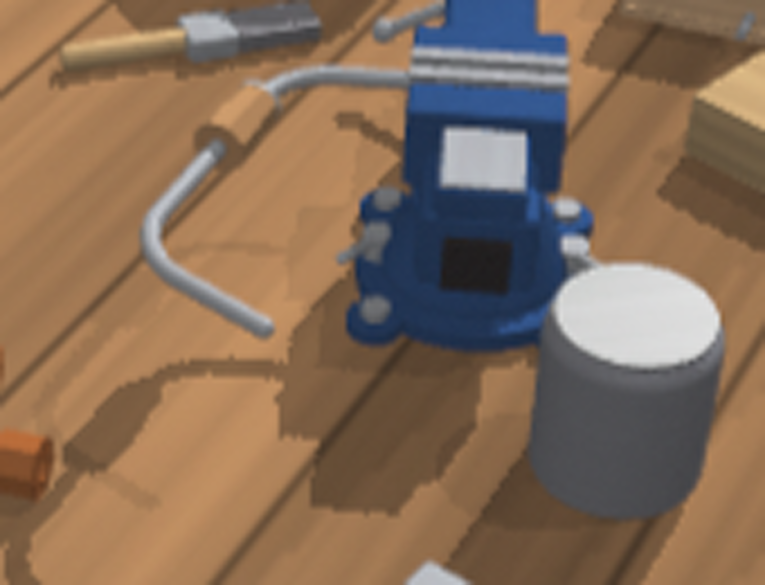

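View pics/b_side.png

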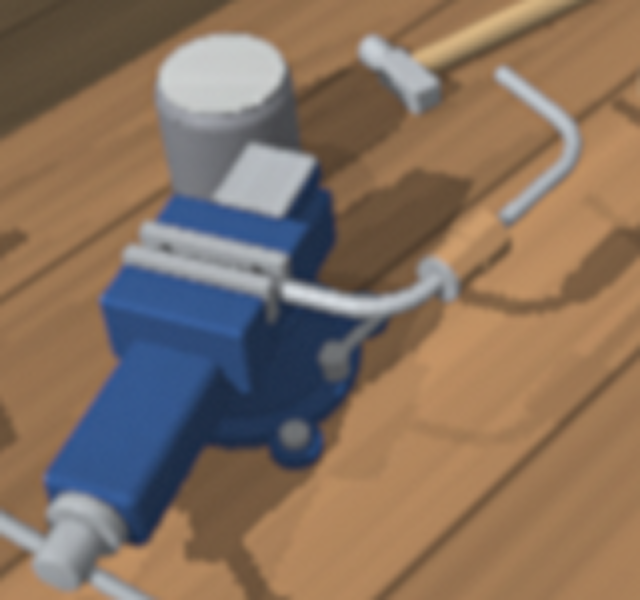

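Run:
```python
from rig import *
from h import *
m=camera_model("scene");s=camera_model("side")
S=lambda u,v:(280+u/4.5,130+v/4.5); T=lambda u,v:(180+u/4,170+v/4)
# approx centreline points
for n,a,b in [("tip",(266,328),(501,73)),("emerge",(215,151),(507,216))]:
    pa=S(*a);pb=T(*b);p,e=tri([ray(m,*pa),ray(s,*pb)])
    print(n,p.round(4),np.round(e,4),onz(m,*pa,.13).round(4),onz(s,*pb,.13).round(4))
# epipolar-consistent line points at z=.13
for a in [(190,178),(170,203),(152,228),(160,255),(185,280),(215,300),(240,315)]: print("sc",onz(m,*S(*a),.13).round(4))
for b in [(530,195),(555,170),(573,145),(568,125),(545,103),(520,87)]: print("sd",onz(s,*T(*b),.13).round(4))
# direction of ring: edges
```

```text
tip [ 0.5959 -0.067   0.1257] [0.001 0.001] [ 0.5991 -0.0709  0.13  ] [ 0.5914 -0.0635  0.13  ]
emerge [0.4894 0.0537 0.1353] [0.0047 0.0047] [0.489  0.0636 0.13  ] [0.4887 0.0474 0.13  ]
sc [0.4901 0.0315 0.13  ]
sc [0.4926 0.0035 0.13  ]
sc [ 0.4962 -0.023   0.13  ]
sc [ 0.5137 -0.043   0.13  ]
sc [ 0.5382 -0.056   0.13  ]
sc [ 0.5621 -0.0633  0.13  ]
sc [ 0.581 -0.068  0.13 ]
sd [0.4902 0.0218 0.13  ]
sd [ 0.4934 -0.0084  0.13  ]
sd [ 0.5003 -0.0366  0.13  ]
sd [ 0.5166 -0.0508  0.13  ]
sd [ 0.5447 -0.0586  0.13  ]
sd [ 0.5702 -0.0605  0.13  ]
```

Run:
```python
from rig import *
from h import *
s=camera_model("side");m=camera_model("scene")
o=observe();r=R.from_quat(o["eef_rot"]).as_matrix();print(r.round(3))
for n,p in [("stove base",(425,147)),("st right",(455,140)),("grinder",(398,155)),("offcut",(390,182)),("spanner",(440,187))]: print(n,onz(s,*p,0).round(3))
print("vice jaw left",onz(m,280+405/4.5,130+85/4.5,.14).round(3),"base",onz(m,280+360/4.5,130+320/4.5,0.02).round(3), onz(m,280+490/4.5,130+150/4.5,0.14).round(3),onz(m,280+410/4.5,130+180/4.5,0.1).round(3))
D=np.array([.4553,-.2292,.019])
d=np.array([D[0],D[1]-0.0,.27])-o["eef_pos"];print("to D tool mm",(r.T@d*1000).round(1))
```

```text
[[-0.001 -0.971 -0.238]
 [ 0.002 -0.238  0.971]
 [-1.     0.     0.002]]
stove base [ 0.506 -0.689  0.   ]
st right [ 0.438 -0.817  0.   ]
grinder [ 0.559 -0.57   0.   ]
offcut [ 0.492 -0.405 -0.   ]
spanner [ 0.343 -0.497  0.   ]
vice jaw left [0.564 0.173 0.14 ] base [0.583 0.083 0.02 ] [0.641 0.134 0.14 ] [0.59  0.133 0.1  ]
to D tool mm [  33.5 -387.5  293.5]
```

>>> move_arm(
  targets=[1,2,-38,24.5,0,1,2,-38,24.5,0,1,2,-38,24.5,0,1,2,-38,24.5,0,1,2,-38,24.5,0,1,2,-38,24.5,0,1,2,-38,24.5,0,1,2,-38,24.5,0,1,2,-38,24.5,0,1,2,-38,24.5,0,1,2,-38,24.5,0,1,2,-38,24.5,0],
)

```text
time_s: 1.65
eef_pos: [0.5225, -0.2114, 0.2797]
eef_rot: [-0.556, 0.436, 0.557, 0.436]
force: [-0.6, -0.9, -0.4]
finger_gap: 0.0857
```

```bash
cat > w.py <<'E'
import sys
from rig import *
from h import *
import pickle
n=sys.argv[1]
o=observe();m=camera_model("wrist");im=snapshot("wrist");cv2.imwrite(f"pics/{n}.png",cv2.cvtColor(im,cv2.COLOR_RGB2BGR))
pickle.dump((m,o),open(f"pics/{n}.pkl","wb"))
print(o["time_s"],o["eef_pos"].round(4),R.from_quat(o["eef_rot"]).as_matrix().round(3).tolist(),o["joints"].round(2),o["force"].round(1))
E
python3 w.py w1
```

```text
1.65 [ 0.5225 -0.2114  0.2797] [[-0.0, -0.971, -0.239], [0.0, -0.239, 0.971], [-1.0, 0.0, 0.0]] [-0.1   0.3  -0.18 -0.   -1.09 -1.23] [-0.6 -0.9 -0.4]
```

View pics/w1.png

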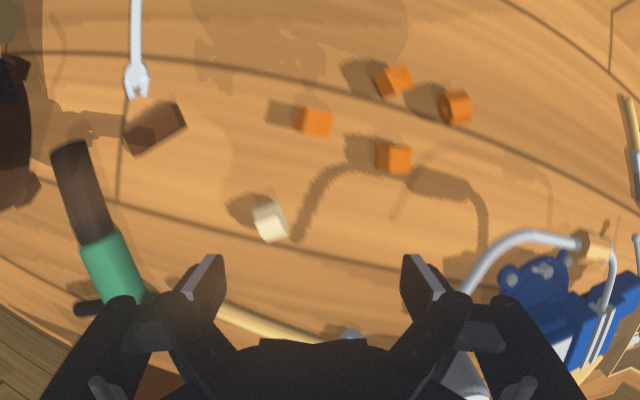

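Run:
```python
from h import *
import pickle
m,o=pickle.load(open("pics/w1.pkl","rb"));im=cv2.imread("pics/w1.png")
x0,y0,x1,y1=285,90,350,150
cv2.imwrite("pics/w1z.png",cv2.resize(im[y0:y1,x0:x1],None,fx=9,fy=9,interpolation=cv2.INTER_CUBIC))
h=cv2.cvtColor(im,cv2.COLOR_BGR2HSV);print(h[122,315],h[105,300],h[130,318])
mk=((h[...,0]<=13)&(h[...,1]>200)).astype(np.uint8)
k,l,s,ce=cv2.connectedComponentsWithStats(mk)
for i in range(1,k):
    if s[i,4]>100: print(s[i],ce[i].round(1),onz(m,*ce[i],.03,True).round(4))
```

```text
[ 15 201 225] [ 14 156 172] [ 14 203 226]
```

View pics/w1z.png

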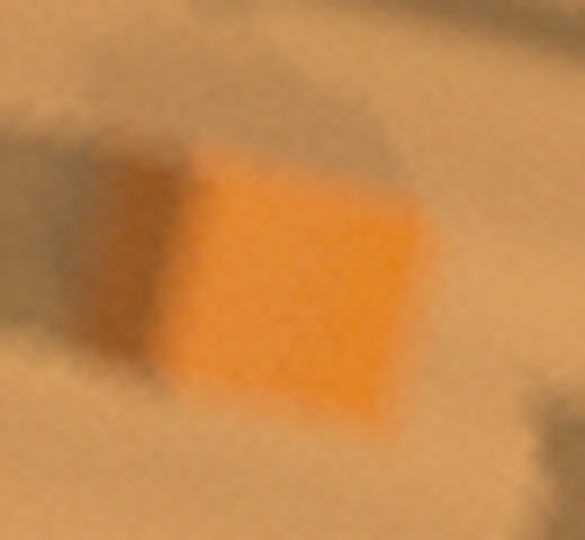

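Run:
```python
from h import *
import pickle
m,o=pickle.load(open("pics/w1.pkl","rb"))
print(np.array(m["extrinsics"]).round(3).tolist())
f=lambda u,v,z:onz(m,285+(u+.5)/9-.5,90+(v+.5)/9-.5,z,True)
RT,RB=f(425,195,.027),f(388,432,.027)
LT,LB=f(108,135,.027),f(78,355,.027)
TT,TB=f(198,148,.038),f(165,378,.038)
for a,b in [(RT,RB),(LT,LB),(TT,TB)]:
    d=b-a;print(a.round(4),b.round(4),np.linalg.norm(d).round(4),np.degrees(np.arctan2(d[1],d[0])).round(1))
print("center",((RT+RB+LT+LB)/4).round(4),"width",np.linalg.norm((RT+RB-LT-LB)/2))
```

```text
[[-0.239, 0.933, 0.269, 0.454], [0.971, 0.23, 0.066, -0.228], [-0.0, 0.277, -0.961, 0.349], [0.0, 0.0, 0.0, 1.0]]
[ 0.4415 -0.2112  0.027 ] [ 0.4691 -0.2086  0.027 ] 0.0277 5.4
[ 0.4434 -0.2478  0.027 ] [ 0.4689 -0.2452  0.027 ] 0.0256 5.8
[ 0.4428 -0.2372  0.038 ] [ 0.4686 -0.2347  0.038 ] 0.0259 5.6
center [ 0.4557 -0.2282  0.027 ] width 0.03664818719806493
```

>>> move_arm(
  targets=[1,5,-25.6,31,0,1,5,-25.6,31,0,1,5,-25.6,31,0,1,5,-25.6,31,0,1,5,-25.6,31,0,1,0,0,0,0,1,0,0,0,0],
)

```text
time_s: 2.58
eef_pos: [0.6088, -0.0319, 0.2546]
eef_rot: [-0.556, 0.437, 0.557, 0.436]
force: [0.5, 0.4, -0.7]
finger_gap: 0.0853
```

```bash
python3 w.py w2
```

```text
2.575 [ 0.6088 -0.0319  0.2546] [[-0.001, -0.971, -0.239], [-0.0, -0.239, 0.971], [-1.0, 0.001, 0.0]] [ 0.21  0.4  -0.1  -0.   -1.07 -1.54] [ 0.5  0.4 -0.7]
```

View pics/w2.png

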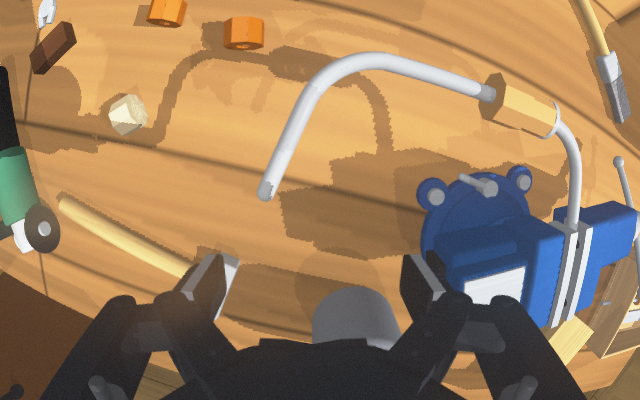

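>>> move_arm(
  targets=[1,0,0,-30,0,1,0,0,-30,0,1,0,0,-30,0,1,0,0,0,0,1,0,0,0,0],
)

```text
time_s: 3.25
eef_pos: [0.63, -0.1197, 0.255]
eef_rot: [-0.556, 0.437, 0.556, 0.437]
force: [-0.2, 0.9, 0.0]
finger_gap: 0.0851
```

```bash
python3 w.py w3
python3 - <<'E'
from h import *
for n,(x0,y0,x1,y1) in [("w2",(250,40,510,210)),("w3",(250,40,640,260))]:
    im=cv2.imread(f"pics/{n}.png");cv2.imwrite(f"pics/{n}z.png",cv2.resize(im[y0:y1,x0:x1],None,fx=3 if n=="w2" else 2,fy=3 if n=="w2" else 2,interpolation=cv2.INTER_CUBIC))
E
```

```text
3.25 [ 0.63   -0.1197  0.255 ] [[-0.0, -0.971, -0.237], [0.0, -0.237, 0.971], [-1.0, 0.0, 0.0]] [ 0.06  0.45 -0.02 -0.   -1.1  -1.4 ] [-0.2  0.9  0. ]
```

View pics/w2z.png

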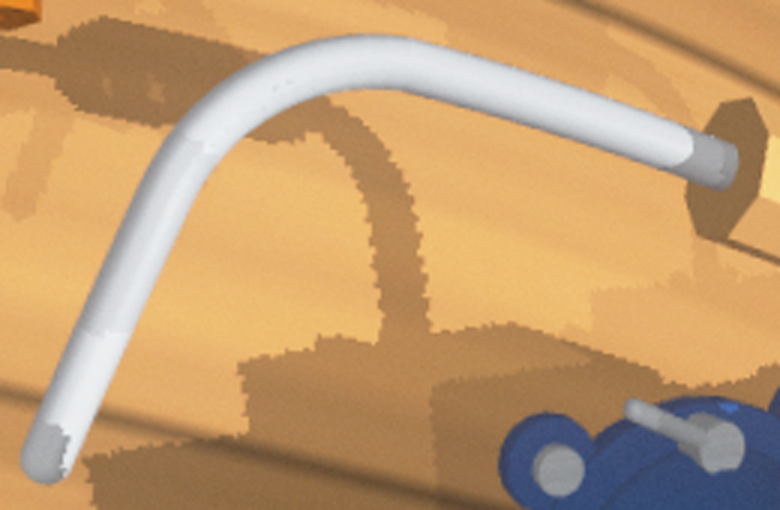

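View pics/w3.png

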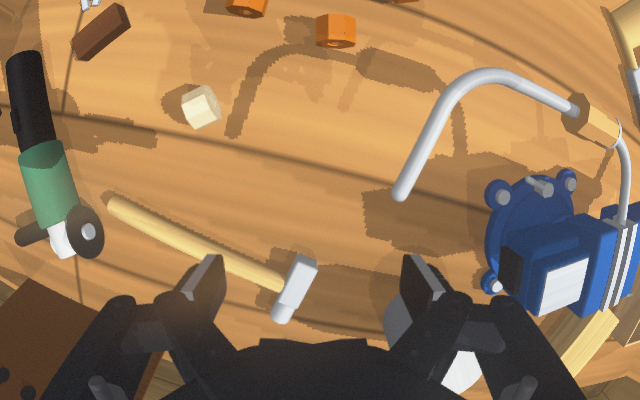

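```bash
cat > bar.py <<'E'
from h import *
import pickle
P={}
for n,seed in [("w2",(300,120)),("w3",(425,130))]:
    m,o=pickle.load(open(f"pics/{n}.pkl","rb"));im=cv2.imread(f"pics/{n}.png")
    h=cv2.cvtColor(im,cv2.COLOR_BGR2HSV)
    mk=((h[...,1]<60)&(h[...,2]>90)).astype(np.uint8)
    k,l,s,c=cv2.connectedComponentsWithStats(mk,connectivity=4)
    i=l[seed[1],seed[0]];b=(l==i).astype(np.uint8);b=cv2.morphologyEx(b,cv2.MORPH_CLOSE,np.ones((3,3),np.uint8))
    print(n,s[i]);cv2.imwrite(f"pics/{n}_m.png",b*255)
    P[n]=(m,b)
def sections(m,b,z=.13):
    # project all mask pixels to plane z -> world points
    ys,xs=np.nonzero(b);pts=np.array([onz(m,x,y,z,True)[:2] for x,y in zip(xs,ys)]);return xs,ys,pts
for n in P:
    m,b=P[n];xs,ys,p=sections(m,b)
    print(n,"extent",p.min(0).round(4),p.max(0).round(4))
    for a in np.arange(.53,.61,.01):
        q=p[(abs(p[:,0]-a)<.003)&(p[:,1]<0.0)]
        if len(q)>5: print("  leg x",round(a,3),"y mid",((q[:,1].min()+q[:,1].max())/2).round(4),"w",np.ptp(q[:,1]).round(4))
    for a in np.arange(.05,-.05,-.01):
        q=p[(abs(p[:,1]-a)<.003)&(p[:,0]<.52)]
        if len(q)>5: print("  cross y",round(a,3),"x mid",((q[:,0].min()+q[:,0].max())/2).round(4),"w",np.ptp(q[:,0]).round(4))
E
python3 bar.py
```

```text
w2 [ 257   51  239  150 5661]
w3 [ 391   67  189  135 4265]
w2 extent [ 0.4821 -0.0731] [0.5984 0.0682]
  leg x 0.53 y mid -0.055 w 0.0127
  leg x 0.54 y mid -0.0572 w 0.0125
  leg x 0.55 y mid -0.0593 w 0.0123
  leg x 0.56 y mid -0.0611 w 0.0121
  leg x 0.57 y mid -0.0631 w 0.0126
  leg x 0.58 y mid -0.065 w 0.0124
  leg x 0.59 y mid -0.0669 w 0.0123
  leg x 0.6 y mid -0.0681 w 0.0068
  cross y 0.05 x mid 0.4888 w 0.0119
  cross y 0.04 x mid 0.4892 w 0.0121
  cross y 0.03 x mid 0.4898 w 0.0118
  cross y 0.02 x mid 0.4902 w 0.012
  cross y 0.01 x mid 0.4908 w 0.0118
  cross y -0.0 x mid 0.4913 w 0.0121
  cross y -0.01 x mid 0.4918 w 0.012
  cross y -0.02 x mid 0.4936 w 0.0134
  cross y -0.03 x mid 0.498 w 0.016
  cross y -0.04 x mid 0.5055 w 0.0207
w3 extent [ 0.482  -0.0758] [0.5992 0.0706]
  leg x 0.53 y mid -0.056 w 0.0135
  leg x 0.54 y mid -0.0585 w 0.0131
  leg x 0.55 y mid -0.0605 w 0.013
  leg x 0.56 y mid -0.0627 w 0.0132
  leg x 0.57 y mid -0.0647 w 0.0132
  leg x 0.58 y mid -0.0669 w 0.0131
  leg x 0.59 y mid -0.0688 w 0.0133
  leg x 0.6 y mid -0.0693 w 0.0088
  cross y 0.05 x mid 0.4888 w 0.0122
  cross y 0.04 x mid 0.4893 w 0.0121
  cross y 0.03 x mid 0.4897 w 0.012
  cross y 0.02 x mid 0.4904 w 0.0122
  cross y 0.01 x mid 0.4907 w 0.012
  cross y -0.0 x mid 0.4912 w 0.0122
  cross y -0.01 x mid 0.4918 w 0.0119
  cross y -0.02 x mid 0.4935 w 0.0131
  cross y -0.03 x mid 0.4973 w 0.0151
  cross y -0.04 x mid 0.505 w 0.0192
```

>>> move_arm(
  targets=[1,8,39,-12.8,0,1,8,39,-12.8,0,1,8,39,-12.8,0,1,8,39,-12.8,0,1,8,39,-12.8,0,1,0,0,0,-10,1,0,0,0,-10,1,0,0,0,-10,1,0,0,0,-10,1,0,0,0,-10,1,0,0,0,-10,1,0,0,0,-10],
)

```text
time_s: 4.8
eef_pos: [0.4565, -0.227, 0.2153]
eef_rot: [0.706, -0.036, -0.706, -0.036]
force: [0.2, -1.1, 0.5]
finger_gap: 0.0853
```

>>> move_arm(
  targets=[1,0,0,0,-10,1,0,0,0,-10,1,0,0,0,-10,1,0,0,0,-10,1,0,0,0,-10,1,0,0,0,-10,1,0,0,0,-10,1,0,0,0,-10,1,0,0,0,-10,0.8,0,0,0,-10,0.75,0,0,0,-1.8,0.75,0,0,0,0],
)

```text
time_s: 6.3
eef_pos: [0.4565, -0.2273, 0.2151]
eef_rot: [0.475, 0.523, -0.475, 0.524]
force: [0.4, -0.6, 0.1]
finger_gap: 0.064
```

```bash
python3 w.py w4
```

```text
6.3 [ 0.4565 -0.2273  0.2151] [[0.0, 0.995, 0.096], [-0.0, 0.096, -0.995], [-1.0, 0.0, 0.0]] [-0.14  0.28 -0.4  -0.   -0.9   1.81] [ 0.4 -0.6  0.1]
```

View pics/w4.png

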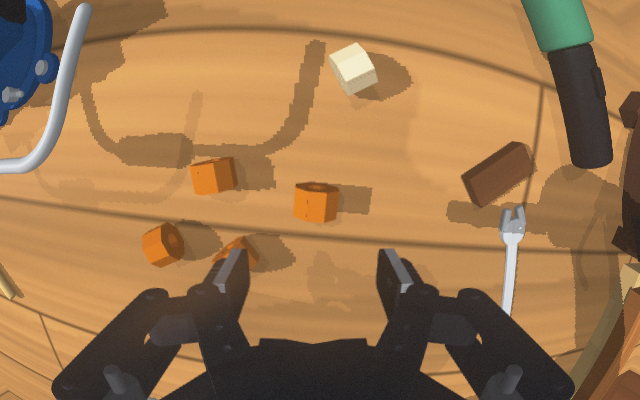

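Run:
```python
from h import *
im=cv2.imread("pics/w4.png");x0,y0,x1,y1=280,165,360,235
cv2.imwrite("pics/w4z.png",cv2.resize(im[y0:y1,x0:x1],None,fx=8,fy=8,interpolation=cv2.INTER_CUBIC))
```

```text
(no output)
```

View pics/w4z.png

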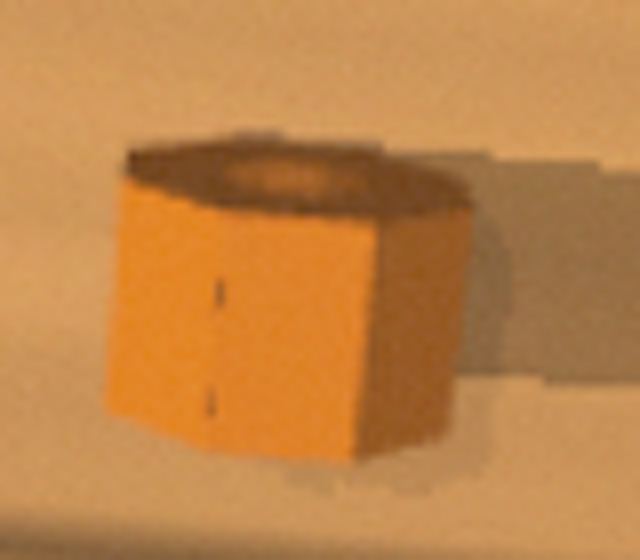

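Run:
```python
from h import *
import pickle
m,o=pickle.load(open("pics/w4.pkl","rb"))
f=lambda u,v,z:onz(m,280+(u+.5)/8-.5,165+(v+.5)/8-.5,z,True)
a,b,c,d=f(125,180,.027),f(472,210,.027),f(108,412,.027),f(450,440,.027)
e,g,h,i=f(218,205,.038),f(378,218,.038),f(210,447,.038),f(357,462,.038)
print((a+b+c+d)/4,(e+g+h+i)/4)
for p,q in [(c,a),(d,b),(h,e),(i,g)]: print(np.degrees(np.arctan2(*(p-q)[[1,0]]))-180,np.linalg.norm(p-q))
print(np.linalg.norm(a-b),np.linalg.norm(c-d))
```

```text
[ 0.45437236 -0.23043964  0.027     ] [ 0.4550253  -0.23044231  0.038     ]
-359.4286588977178 0.02603317409148105
-358.4882647250645 0.025971536535772603
-356.60476311726916 0.0260673679617178
-358.5250804145466 0.026429706057266102
0.03715925837358144 0.03758547458129789
```

>>> move_arm(
  targets=[0.75,20,-1.5,1.9,2,0.75,25,0,0,0,0.75,25,0,0,0,0.75,25,0,0,0,0.75,20,0,0,0,0.75,15,0,0,0,0.75,8,0,0,0,0.75,0,0,0,0],
)

```text
time_s: 7.35
eef_pos: [0.4552, -0.2297, 0.0767]
eef_rot: [0.484, 0.516, -0.484, 0.515]
force: [0.2, -0.7, 0.6]
finger_gap: 0.0642
```

```bash
python3 w.py w5
```

```text
7.35 [ 0.4552 -0.2297  0.0767] [[-0.001, 0.998, 0.063], [0.0, 0.063, -0.998], [-1.0, -0.001, -0.0]] [-0.15  0.48 -0.53  0.   -0.55  1.78] [ 0.2 -0.7  0.6]
```

View pics/w5.png

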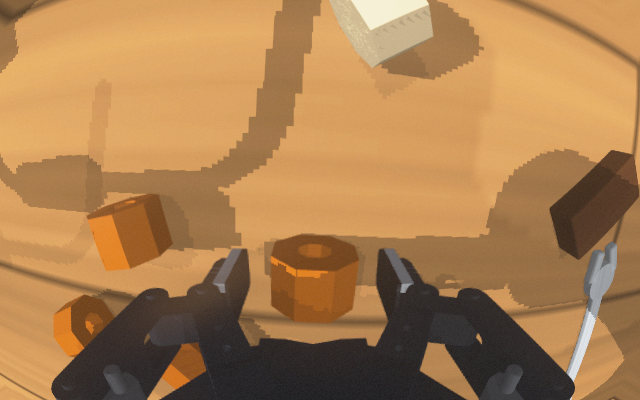

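>>> move_arm(
  newtons=40,
  targets=[0.3,0,0,0,0,0.3,0,0,0,0,0.3,0,0,0,0,0.3,0,0,0,0,0.3,0,0,0,0,0.3,0,0,0,0],
)

```text
time_s: 8.15
eef_pos: [0.4557, -0.2298, 0.0778]
eef_rot: [0.484, 0.515, -0.484, 0.516]
force: [-1.2, 0.5, 6.5]
finger_gap: 0.0374
```

```bash
python3 w.py w6
```

```text
8.15 [ 0.4557 -0.2298  0.0778] [[0.002, 0.998, 0.063], [-0.0, 0.063, -0.998], [-1.0, 0.002, 0.001]] [-0.15  0.48 -0.53  0.   -0.55  1.78] [-1.2  0.5  6.5]
```

View pics/w6.png

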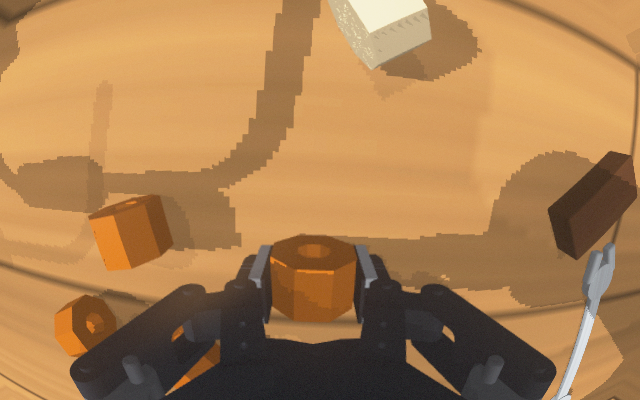

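Run:
```python
from rig import *
from h import *
m=camera_model("scene");s=camera_model("side")
print(onz(m,280+637/4.5,130+316/4.5,.115).round(3), onz(s,180+225/4,170+82/4,.115).round(3))
print("vice: ",[onz(m,280+u/4.5,130+v/4.5,.15).round(3).tolist() for u,v in [(445,130),(525,130),(408,90),(567,85)]])
d=np.array([.6285-.4557,-.0755+.2298,.25-.0778]);r=R.from_quat(observe()["eef_rot"]).as_matrix();print(r.T@d*1000)
```

```text
[0.768 0.058 0.115] [0.753 0.066 0.115]
vice:  [[0.614, 0.126, 0.15], [0.656, 0.15, 0.15], [0.575, 0.155, 0.15], [0.659, 0.208, 0.15]]
[-171.98478717  182.479514   -142.98122237]
```

>>> move_arm(
  targets=[0.3,-30,0,0,0,0.3,-45,0,0,0,0.3,-50,0,0,0,0.3,-47,0,0,0,0.3,0,30.4,-23.8,0,0.3,0,30.4,-23.8,0,0.3,0,30.4,-23.8,0,0.3,0,30.4,-23.8,0,0.3,0,30.4,-23.8,0,0.3,0,30.4,-23.8,0,0.3,0,0,0,7.5,0.3,0,0,0,7.4],
)

```text
time_s: 9.7
eef_pos: [0.6283, -0.0751, 0.248]
eef_rot: [-0.547, -0.448, 0.548, -0.447]
force: [0.3, 0.1, -0.4]
finger_gap: 0.0378
```

```bash
python3 w.py w7
python3 - <<'E'
from rig import *
from h import *
print(observe()["force"])
for n,(x0,y0,x1,y1) in [("scene",(290,130,430,230)),("side",(230,140,350,240))]:
    im=cv2.cvtColor(snapshot(n),cv2.COLOR_RGB2BGR);cv2.imwrite(f"pics/c_{n}.png",im);cv2.imwrite(f"pics/c_{n}z.png",cv2.resize(im[y0:y1,x0:x1],None,fx=5,fy=5,interpolation=cv2.INTER_CUBIC))
E
```

```text
9.7 [ 0.6283 -0.0751  0.248 ] [[-0.001, 0.98, -0.2], [0.0, -0.2, -0.98], [-1.0, -0.001, 0.0]] [ 0.14  0.44 -0.05 -0.   -1.08  1.23] [ 0.3  0.1 -0.4]
[ 0.45948273 -0.79317345 -0.74599247]
```

View pics/w7.png

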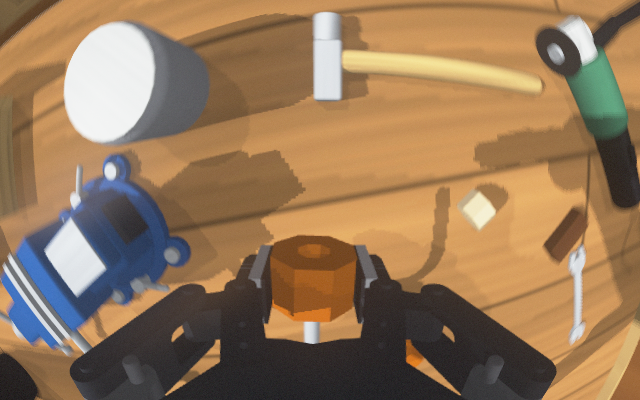

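View pics/c_scenez.png

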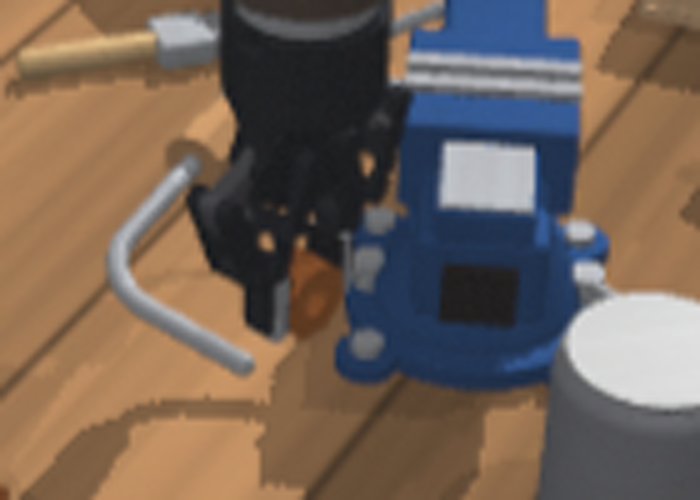

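View pics/c_sidez.png

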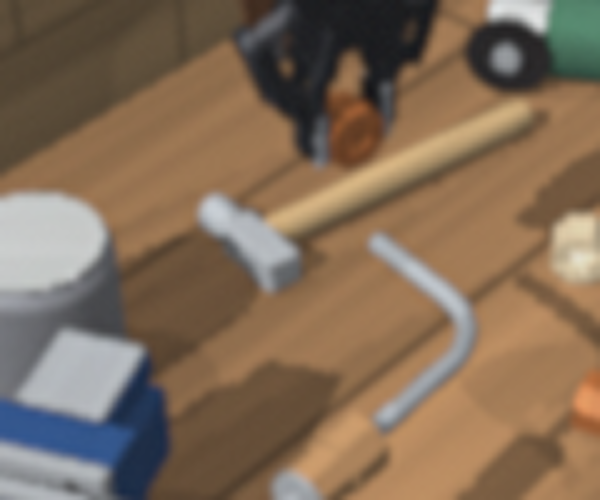

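Run:
```python
from rig import *
from h import *
m=camera_model("scene");s=camera_model("side")
c=np.array([.6283,-.0751,.248-.0588]);u=np.array([.98,-.2,0])
print("scene +end",proj(m,c+.013*u),"seen",(353,190.6)); print("side -end",proj(s,c-.013*u),"seen",(301,167.6))
# tip seen: 
a=(290+248/5,130+364/5); b=(230+377/5,140+241/5)
print("tip tri",tri([ray(m,*a),ray(s,*b)]),"pred",proj(m,[.597,-.069,.1257]),a,proj(s,[.597,-.069,.1257]),b)
```

```text
scene +end [353.41522934 190.76909289] seen (353, 190.6)
side -end [300.90152351 167.60107879] seen (301, 167.6)
tip tri (array([ 0.59627805, -0.0668946 ,  0.12589595]), [np.float64(0.00185471784685856), np.float64(0.0018547178468584105)]) pred [338.71513633 203.53886841] (339.6, 202.8) [305.07161052 187.70580619] (305.4, 188.2)
```

Run:
```python
from rig import *
from h import *
from scipy.optimize import least_squares
u=np.array([.9803,-.196,-.034]);E0=np.array([.599,-.0695,.1256]);
data=[]
for n,(x0,y0,x1,y1) in [("scene",(312,178,342,206)),("side",(303,186,328,212))]:
    m=camera_model(n);im=cv2.imread(f"pics/c_{n}.png");h=cv2.cvtColor(im,cv2.COLOR_BGR2HSV)
    # pixels near projected line, sample profiles perpendicular
    for t in np.arange(.010,.062,.004):
        p=proj(m,E0-u*t);q=proj(m,E0-u*(t+.01));d=(q-p)/np.linalg.norm(q-p);nn=np.array([-d[1],d[0]])
        k=np.arange(-7,7.01,.1);S=cv2.remap(h[...,1].astype(np.float32),(p[0]+k*nn[0]).astype(np.float32)[None],(p[1]+k*nn[1]).astype(np.float32)[None],cv2.INTER_LINEAR)[0]
        w=S<75; 
        if w.any(): kk=k[w]; data.append((n,t,(kk.min()+kk.max())/2,np.ptp(kk)))
for n in ["scene","side"]:
    print(n,[(round(t,3),round(float(c),2),round(float(w),1)) for a,t,c,w in data if a==n])
M={n:camera_model(n) for n in ["scene","side"]}
def res(v):
    r=[]
    for n,t,c,w in data:
        if w>9: continue
        off=np.array([0.196,.9803,0])*v[0]+np.array([0,0,1])*v[1]
        p=proj(M[n],E0-u*t);q=proj(M[n],E0-u*(t+.01));d=(q-p)/np.linalg.norm(q-p);nn=np.array([-d[1],d[0]])
        r.append((proj(M[n],E0-u*t+off)-p)@nn-c)
    return r
o=least_squares(res,[0,0],x_scale=.001,loss="soft_l1");print("lateral(+y), up m",o.x)
```

```text
scene [(np.float64(0.01), 0.85, 4.9), (np.float64(0.014), 0.9, 4.8), (np.float64(0.018), 0.9, 4.8), (np.float64(0.022), 0.9, 4.8), (np.float64(0.026), 0.9, 5.0), (np.float64(0.03), 0.9, 5.0), (np.float64(0.034), 0.85, 4.9), (np.float64(0.038), 0.85, 4.7), (np.float64(0.042), 0.9, 4.8), (np.float64(0.046), 0.85, 4.9), (np.float64(0.05), 0.9, 5.0), (np.float64(0.054), 0.95, 4.9), (np.float64(0.058), 0.9, 4.8)]
side [(np.float64(0.01), 0.15, 5.1), (np.float64(0.014), 0.2, 4.8), (np.float64(0.018), 0.2, 5.0), (np.float64(0.022), 0.25, 5.1), (np.float64(0.026), 0.2, 5.2), (np.float64(0.03), 0.2, 5.0), (np.float64(0.034), 0.2, 5.0), (np.float64(0.038), 0.1, 5.2), (np.float64(0.042), 0.2, 5.2), (np.float64(0.046), 0.15, 5.1), (np.float64(0.05), 0.2, 5.2), (np.float64(0.054), 0.2, 5.2), (np.float64(0.058), 0.15, 5.1)]
lateral(+y), up m [0.00175915 0.00141686]
```

>>> move_arm(
  targets=[0.3,21,-1,-0.4,0,0.3,21,0,-0.5,0,0.3,21,0,-0.4,0,0.3,0,-3.9,0,0,0.3,0,0,0,0],
)

```text
time_s: 10.48
eef_pos: [0.6238, -0.0736, 0.1868]
eef_rot: [0.547, 0.448, -0.546, 0.449]
force: [0.8, 0.6, -0.1]
finger_gap: 0.0377
```

```bash
python3 w.py w8
python3 - <<'E'
from rig import *
from h import *
print(observe()["force"])
for n,(x0,y0,x1,y1) in [("scene",(310,170,370,220)),("side",(280,160,340,220))]:
    im=cv2.cvtColor(snapshot(n),cv2.COLOR_RGB2BGR);cv2.imwrite(f"pics/d_{n}.png",im);cv2.imwrite(f"pics/d_{n}z.png",cv2.resize(im[y0:y1,x0:x1],None,fx=10,fy=10,interpolation=cv2.INTER_CUBIC))
im=cv2.imread("pics/w8.png")[220:360,250:380];cv2.imwrite("pics/w8z.png",cv2.resize(im,None,fx=4,fy=4,interpolation=cv2.INTER_CUBIC))
E
```

```text
10.475 [ 0.6238 -0.0736  0.1868] [[0.001, 0.981, -0.195], [-0.0, -0.195, -0.981], [-1.0, 0.001, -0.0]] [ 0.14  0.49 -0.14  0.   -0.94  1.23] [ 0.8  0.6 -0.1]
[ 0.51936468  0.8512092  -0.88630024]
```

View pics/w8z.png

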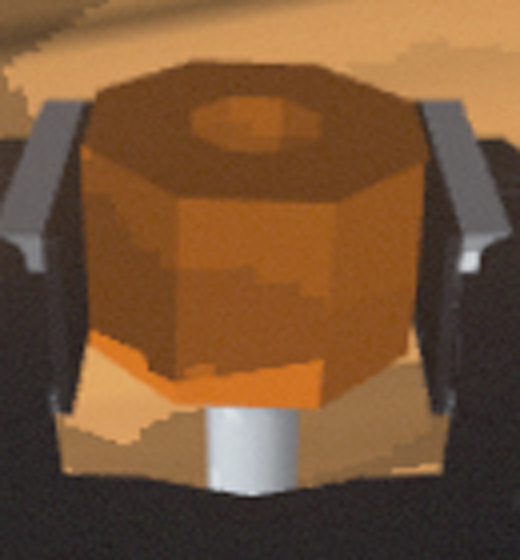

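View pics/d_scenez.png

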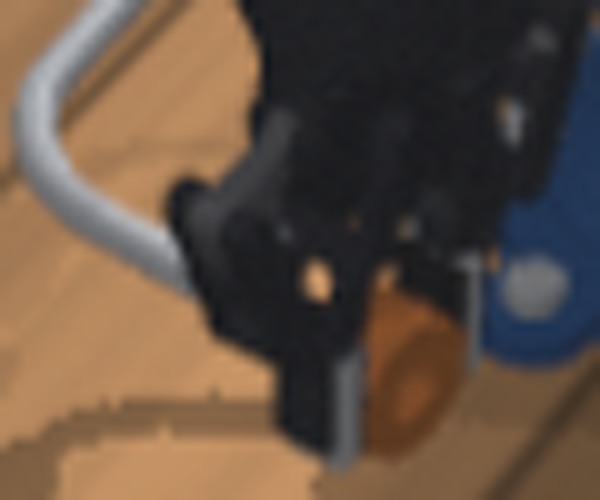

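View pics/d_sidez.png

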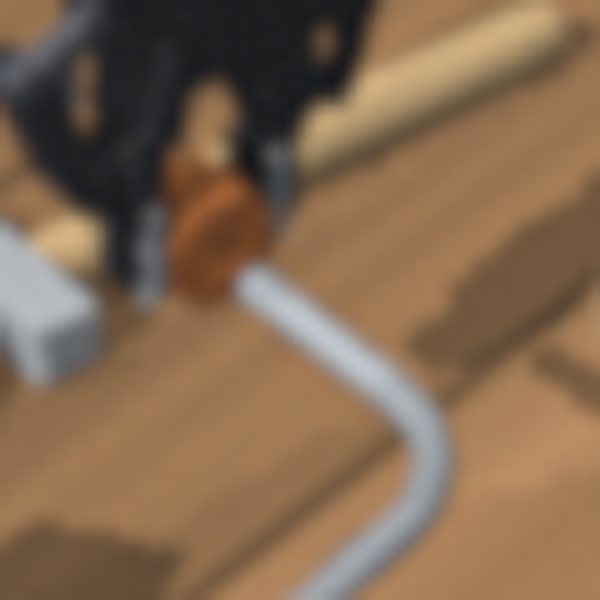

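>>> move_arm(
  newtons=30,
  targets=[0.3,2,0,-0.3,0,0.3,0,0,0,0,0.3,-0.1,-4,0,0,0.3,-0.1,-4,0,0,0.3,-0.1,-3,0,0,0.3,0,0,0,0],
)

```text
time_s: 11.38
eef_pos: [0.6128, -0.071, 0.1844]
eef_rot: [0.547, 0.448, -0.547, 0.448]
force: [-0.0, -0.4, -0.1]
finger_gap: 0.0373
```

>>> move_arm(
  targets=[0.3,-0.1,-2,0,0,0.3,-0.1,-2,0,0,0.3,0,-2,0,0,0.3,0,0,0,0],
)

```text
time_s: 11.88
eef_pos: [0.607, -0.0699, 0.1844]
eef_rot: [-0.547, -0.448, 0.547, -0.448]
force: [-0.5, 0.6, 0.6]
finger_gap: 0.0374
```

```bash
cat > st.py <<'E'
from rig import *
from h import *
import sys
o=observe();r=R.from_quat(o["eef_rot"]).as_matrix()
print(round(o["time_s"],2),"pos",o["eef_pos"].round(4),"toolz yaw",np.degrees(np.arctan2(r[1,2],r[0,2])).round(1),"F tool",(r.T@o["force"]).round(1),"M tool",(r.T@o["moment"]).round(2),"j",o["joints"].round(2))
if len(sys.argv)>1:
    for n,(x0,y0,x1,y1) in [("scene",(290,140,370,220)),("side",(270,160,340,240))]:
        im=cv2.cvtColor(snapshot(n),cv2.COLOR_RGB2BGR);cv2.imwrite(f"pics/{sys.argv[1]}_{n}.png",im);globals()[n]=cv2.resize(im[y0:y1,x0:x1],(400,400),interpolation=cv2.INTER_CUBIC)
    cv2.imwrite(f"pics/{sys.argv[1]}_both.png",np.hstack([scene,side]))
E
python3 st.py e
```

```text
11.88 pos [ 0.607  -0.0699  0.1844] toolz yaw -101.3 F tool [-0.6 -0.6 -0.5] M tool [-0.03  0.   -0.01] j [ 0.15  0.47 -0.18  0.   -0.92  1.22]
```

View pics/e_both.png

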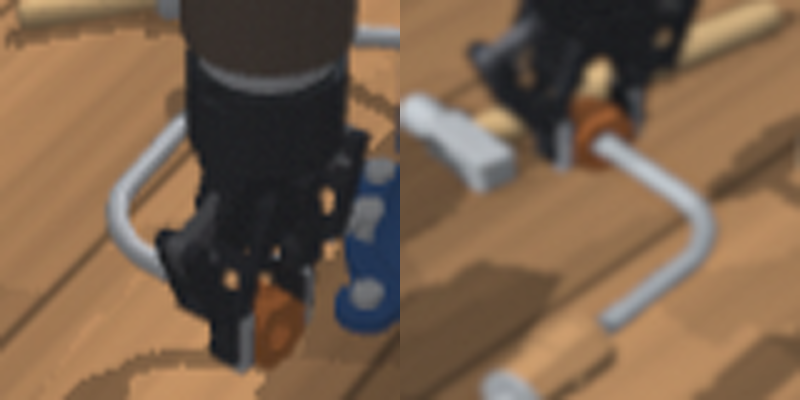

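>>> move_arm(
  targets=[0.3,-0.1,-3,0,0,0.3,-0.1,-3,0,0,0.3,-0.1,-3,0,0,0.3,-0.1,-3,0,0,0.3,0,0,0,0],
)

```text
time_s: 12.6
eef_pos: [0.5951, -0.0675, 0.1849]
eef_rot: [0.547, 0.448, -0.547, 0.448]
force: [0.1, -0.2, 0.3]
finger_gap: 0.0374
```

```bash
python3 st.py; python3 w.py w9;  python3 - <<'E'
from h import *
im=cv2.imread("pics/w9.png")[220:360,250:380];cv2.imwrite("pics/w9z.png",cv2.resize(im,None,fx=4,fy=4,interpolation=cv2.INTER_CUBIC))
E
```

```text
12.6 pos [ 0.5951 -0.0675  0.1849] toolz yaw -101.3 F tool [-0.3  0.2  0.2] M tool [ 0.02 -0.04  0.  ] j [ 0.16  0.45 -0.21 -0.   -0.91  1.22]
12.6 [ 0.5951 -0.0675  0.1849] [[0.0, 0.981, -0.196], [0.0, -0.196, -0.981], [-1.0, 0.0, -0.0]] [ 0.16  0.45 -0.21 -0.   -0.91  1.22] [ 0.1 -0.2  0.3]
```

View pics/w9z.png

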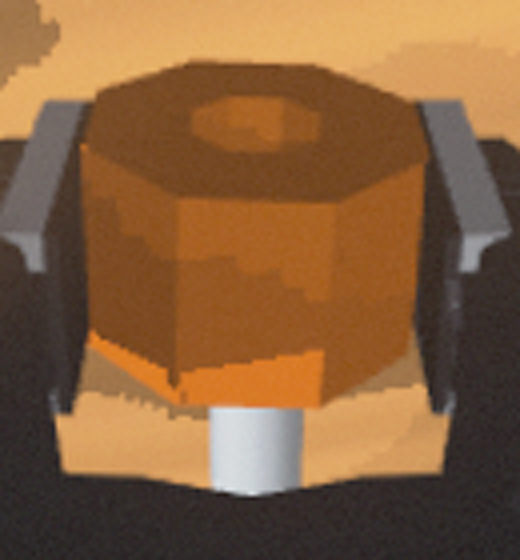

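>>> move_arm(
  targets=[0.3,-0.1,-4,0,0,0.3,-0.2,-4,0,0,0.3,-0.1,-4,0,0,0.3,-0.1,-4,0,0,0.3,-0.2,-4,0,0,0.3,-0.1,-4,0,0,0.3,0,0,0,0],
)

```text
time_s: 13.52
eef_pos: [0.5715, -0.0628, 0.1857]
eef_rot: [-0.547, -0.448, 0.547, -0.448]
force: [0.9, 0.6, 0.2]
finger_gap: 0.0378
```

```bash
python3 st.py f
```

```text
13.53 pos [ 0.5715 -0.0628  0.1857] toolz yaw -101.3 F tool [-0.2  0.7 -0.8] M tool [-0.    0.02  0.04] j [ 0.17  0.41 -0.27 -0.   -0.88  1.2 ]
```

View pics/f_both.png

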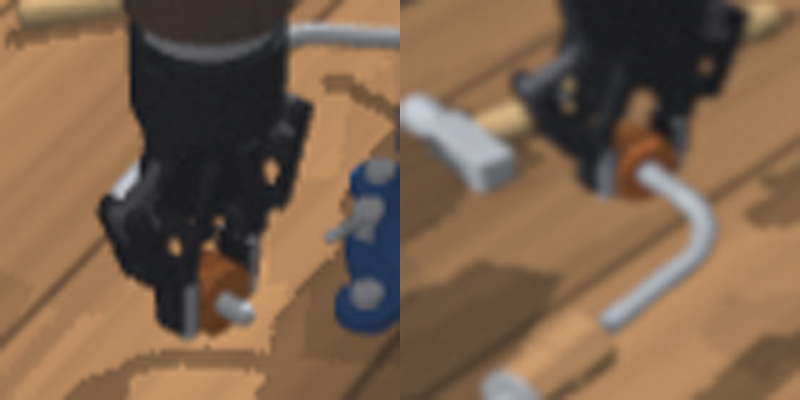

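```bash
python3 w.py w10;  python3 - <<'E'
from h import *
im=cv2.imread("pics/w10.png")[180:360,250:380];cv2.imwrite("pics/w10z.png",cv2.resize(im,None,fx=4,fy=3.3,interpolation=cv2.INTER_CUBIC))
E
```

```text
13.625 [ 0.5719 -0.0628  0.1857] [[0.0, 0.981, -0.196], [-0.0, -0.196, -0.981], [-1.0, 0.0, -0.0]] [ 0.17  0.41 -0.27  0.   -0.88  1.2 ] [-0.1 -0.1  0.5]
```

View pics/w10z.png

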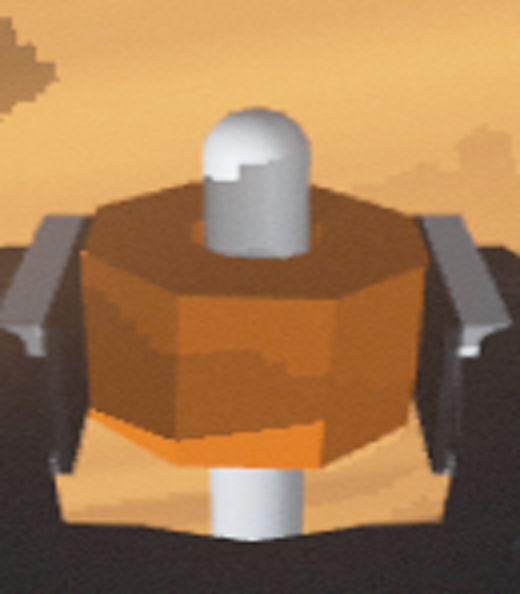

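```bash
cat > plan.py <<'E'
from rig import *
from h import *
import sys
# s measured from S outward
u0=np.radians(-87.1);a0=np.radians(-81.3);a1=np.radians(-11.3);RR=.05
C=np.array([.5405,-.0055])
left=lambda a:np.array([-np.sin(a),np.cos(a)]);dr=lambda a:np.array([np.cos(a),np.sin(a)])
S=C-RR*left(a0);LA=RR*(a1-a0);L0=C-RR*left(a1)
lev=dr(np.radians(-52))
def P(s):
    if s<0: xy=S+s*dr(u0); z=.130
    else:
        xy=C-RR*left(a0+s/RR) if s<LA else L0+(s-LA)*dr(a1)
        z=.130-.04*((xy-S)@lev)
    return np.array([*xy,z])
def pose(s):
    A,B=P(s-.013),P(s+.013);c=.5*P(s)+.25*(A+B);d=B-A
    return c+np.array([0,0,.0593]),np.degrees(np.arctan2(d[1],d[0]))
if __name__=="__main__":
    n=int(sys.argv[1]);step=float(sys.argv[2])/1000
    o=observe();r=R.from_quat(o["eef_rot"]).as_matrix()
    yaw=np.degrees(np.arctan2(r[1,2],r[0,2]))+90
    ss=np.arange(-.08,.14,.0002);s=ss[np.argmin([np.linalg.norm(pose(x)[0][:2]-o["eef_pos"][:2]) for x in ss])]
    p,y=pose(s);print("s mm",round(s*1000,1),"err lat/z mm",((o["eef_pos"]-p)*1000).round(2),"yaw",round(yaw,1),"ideal",round(y,1),"F tool",(r.T@o["force"]).round(1))
    cur=o["eef_pos"].copy();cy=yaw
    for i in range(n):
        s-=step;p,y=pose(s)
        d=p-cur;a=np.radians(cy);ty=np.array([np.cos(a),np.sin(a),0]);tz=np.array([np.sin(a),-np.cos(a),0])
        print([round(-d[2]*1000,1),round(d@ty*1000,1),round(d@tz*1000,1),round(cy-y,1)],"s",round(s*1000,1));
        cur=p;cy=y
E
python3 plan.py 11 4
```

```text
s mm 103.2 err lat/z mm [-0.06 -0.08 -0.08] yaw -11.3 ideal -11.3 F tool [ 0.7  0.8 -0.1]
[np.float64(-0.2), np.float64(-4.0), np.float64(-0.1), np.float64(-0.0)] s 99.2
[np.float64(-0.1), np.float64(-4.0), np.float64(-0.0), np.float64(-0.0)] s 95.2
[np.float64(-0.1), np.float64(-4.0), np.float64(0.0), np.float64(0.0)] s 91.2
[np.float64(-0.1), np.float64(-4.0), np.float64(-0.0), np.float64(-0.0)] s 87.2
[np.float64(-0.1), np.float64(-4.0), np.float64(0.0), np.float64(0.0)] s 83.2
[np.float64(-0.1), np.float64(-4.0), np.float64(-0.0), np.float64(0.0)] s 79.2
[np.float64(-0.1), np.float64(-4.0), np.float64(0.0), np.float64(-0.0)] s 75.2
[np.float64(-0.1), np.float64(-4.0), np.float64(-0.0), np.float64(0.2)] s 71.2
[np.float64(-0.1), np.float64(-4.0), np.float64(-0.1), np.float64(0.9)] s 67.2
[np.float64(-0.1), np.float64(-4.0), np.float64(-0.1), np.float64(1.6)] s 63.2
[np.float64(-0.1), np.float64(-4.0), np.float64(-0.1), np.float64(2.3)] s 59.2
```

>>> move_arm(
  targets=[0.3,-0.2,-4,0,0,0.3,-0.1,-4,0,0,0.3,-0.1,-4,0,0,0.3,-0.1,-4,0,0,0.3,-0.1,-4,0,0,0.3,-0.1,-4,0,0,0.3,-0.1,-4,0,0,0.3,0,0,0,0],
)

```text
time_s: 14.68
eef_pos: [0.5441, -0.0573, 0.1865]
eef_rot: [-0.547, -0.448, 0.547, -0.448]
force: [-0.5, -0.8, -0.8]
finger_gap: 0.0375
```

```bash
python3 plan.py 6 3
```

```text
s mm 74.8 err lat/z mm [-0.09 -0.09 -0.13] yaw -11.3 ideal -11.3 F tool [ 0.8 -0.3  0.9]
[np.float64(-0.2), np.float64(-2.9), np.float64(-0.1), np.float64(0.1)] s 71.8
[np.float64(-0.1), np.float64(-3.0), np.float64(-0.1), np.float64(0.5)] s 68.8
[np.float64(-0.1), np.float64(-3.0), np.float64(-0.1), np.float64(0.9)] s 65.8
[np.float64(-0.1), np.float64(-3.0), np.float64(-0.1), np.float64(1.3)] s 62.8
[np.float64(-0.1), np.float64(-3.0), np.float64(-0.1), np.float64(1.7)] s 59.8
[np.float64(-0.1), np.float64(-3.0), np.float64(-0.1), np.float64(2.1)] s 56.8
```

>>> move_arm(
  targets=[0.3,-0.2,-2.9,-0.1,0.1,0.3,-0.1,-3,-0.1,0.5,0.3,-0.1,-3,-0.1,0.9,0.3,0,0,0,0],
)

```text
time_s: 15.18
eef_pos: [0.5355, -0.0552, 0.1868]
eef_rot: [-0.553, -0.441, 0.553, -0.441]
force: [0.6, -0.5, -0.1]
finger_gap: 0.0376
```

```bash
python3 plan.py 3 3
```

```text
s mm 65.8 err lat/z mm [ 0.09  0.06 -0.03] yaw -12.8 ideal -12.8 F tool [0.1 0.7 0.4]
[np.float64(-0.1), np.float64(-3.1), np.float64(0.0), np.float64(1.3)] s 62.8
[np.float64(-0.1), np.float64(-3.0), np.float64(-0.1), np.float64(1.7)] s 59.8
[np.float64(-0.1), np.float64(-3.0), np.float64(-0.1), np.float64(2.1)] s 56.8
```

>>> move_arm(
  targets=[0.3,-0.1,-3.1,0,1.3,0.3,-0.1,-3,-0.1,1.7,0.3,-0.1,-3,-0.1,2.1,0.3,0,0,0,0],
)

```text
time_s: 15.68
eef_pos: [0.5267, -0.0528, 0.1872]
eef_rot: [-0.572, -0.416, 0.572, -0.416]
force: [-0.3, 1.0, 0.7]
finger_gap: 0.0374
```

```bash
python3 plan.py 3 3; python3 w.py w11;  python3 - <<'E'
from h import *
im=cv2.imread("pics/w11.png")[180:360,230:400];cv2.imwrite("pics/w11z.png",cv2.resize(im,None,fx=3.3,fy=3.3,interpolation=cv2.INTER_CUBIC))
E
```

```text
s mm 56.6 err lat/z mm [0.11 0.03 0.  ] yaw -17.9 ideal -18.0 F tool [-0.7 -0.6 -0.9]
[np.float64(-0.1), np.float64(-3.1), np.float64(-0.1), np.float64(2.6)] s 53.6
[np.float64(-0.1), np.float64(-3.0), np.float64(-0.1), np.float64(2.9)] s 50.6
[np.float64(-0.1), np.float64(-3.0), np.float64(-0.1), np.float64(3.3)] s 47.6
15.675 [ 0.5267 -0.0528  0.1872] [[-0.0, 0.952, -0.308], [0.0, -0.308, -0.952], [-1.0, -0.0, -0.0]] [ 0.21  0.34 -0.39 -0.   -0.84  1.05] [-0.3  1.   0.7]
```

View pics/w11z.png

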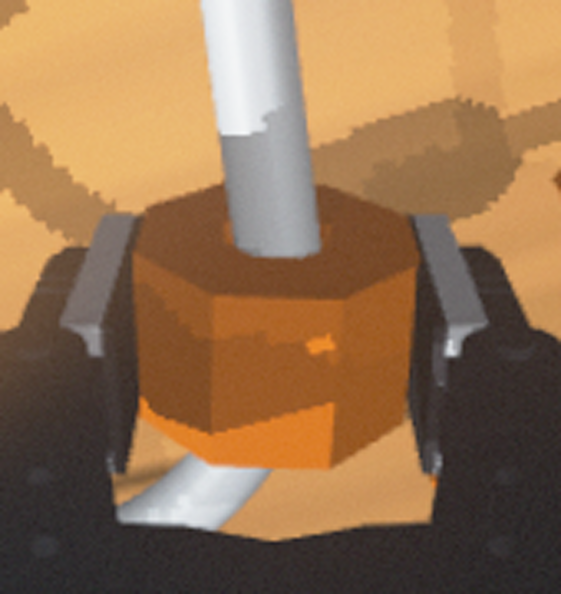

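>>> move_arm(
  targets=[0.3,-0.1,-3.1,-0.1,2.6,0.3,-0.1,-3,-0.1,2.9,0.3,-0.1,-3,-0.1,3.3,0.3,0,0,0,0],
)

```text
time_s: 16.23
eef_pos: [0.5185, -0.0494, 0.1875]
eef_rot: [0.602, 0.371, -0.602, 0.371]
force: [0.4, 0.5, -0.1]
finger_gap: 0.0372
```

```bash
python3 plan.py 4 3
```

```text
s mm 47.6 err lat/z mm [ 0.12  0.04 -0.01] yaw -26.7 ideal -26.8 F tool [ 0.1  0.1 -0.7]
[np.float64(-0.1), np.float64(-3.0), np.float64(-0.0), np.float64(3.5)] s 44.6
[np.float64(-0.1), np.float64(-2.9), np.float64(-0.1), np.float64(3.4)] s 41.6
[np.float64(-0.1), np.float64(-2.9), np.float64(-0.1), np.float64(3.4)] s 38.6
[np.float64(-0.1), np.float64(-2.9), np.float64(-0.1), np.float64(3.4)] s 35.6
```

>>> move_arm(
  targets=[0.3,-0.1,-3,0,3.5,0.3,-0.1,-2.9,-0.1,3.4,0.3,-0.1,-2.9,-0.1,3.4,0.3,-0.1,-2.9,-0.1,3.4,0.3,0,0,0,0],
)

```text
time_s: 16.85
eef_pos: [0.5089, -0.0429, 0.1879]
eef_rot: [0.642, 0.297, -0.642, 0.297]
force: [0.2, 0.1, -0.1]
finger_gap: 0.0376
```

```bash
python3 plan.py 4 3;python3 w.py w12;  python3 - <<'E'
from h import *
im=cv2.imread("pics/w12.png")[180:360,230:400];cv2.imwrite("pics/w12z.png",cv2.resize(im,None,fx=3.3,fy=3.3,interpolation=cv2.INTER_CUBIC))
E
```

```text
s mm 35.8 err lat/z mm [ 0.13  0.06 -0.05] yaw -40.3 ideal -40.3 F tool [ 0.1  0.1 -0.2]
[np.float64(-0.2), np.float64(-3.0), np.float64(0.0), np.float64(3.4)] s 32.8
[np.float64(-0.1), np.float64(-2.9), np.float64(-0.1), np.float64(3.4)] s 29.8
[np.float64(-0.1), np.float64(-2.9), np.float64(-0.1), np.float64(3.4)] s 26.8
[np.float64(-0.1), np.float64(-2.9), np.float64(-0.1), np.float64(3.4)] s 23.8
16.85 [ 0.5089 -0.0429  0.1879] [[0.0, 0.763, -0.647], [0.0, -0.647, -0.763], [-1.0, 0.0, -0.0]] [ 0.23  0.31 -0.43  0.   -0.83  0.63] [ 0.2  0.1 -0.1]
```

View pics/w12z.png

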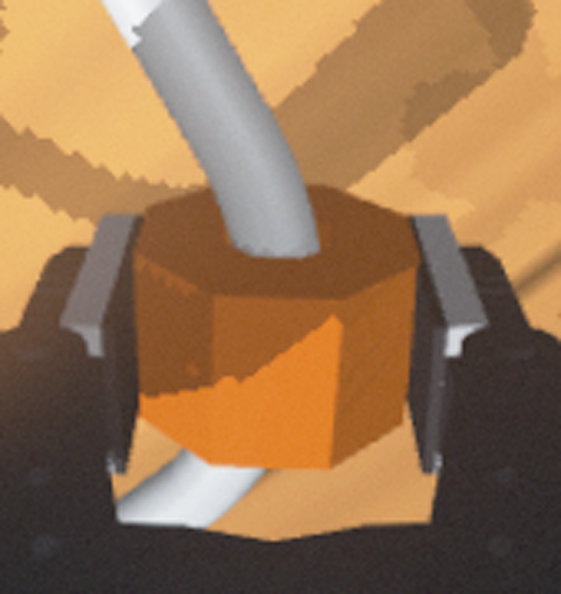

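Still running free. The wrist view shows the bar near the centre of the bore at about (276,250) in the crop, and the forces are at noise level. I'll continue.

>>> move_arm(
  targets=[0.3,-0.1,-3,0,3.4,0.3,-0.1,-2.9,-0.1,3.4,0.3,-0.1,-2.9,-0.1,3.4,0.3,-0.1,-2.9,-0.1,3.4,0.3,0,0,0,0],
)

```text
time_s: 17.52
eef_pos: [0.501, -0.0344, 0.1883]
eef_rot: [0.672, 0.219, -0.672, 0.219]
force: [0.2, 0.6, -0.4]
finger_gap: 0.0373
```

```bash
python3 plan.py 5 3
```

```text
s mm 24.0 err lat/z mm [ 0.12  0.12 -0.13] yaw -53.9 ideal -53.8 F tool [ 0.4 -0.4 -0.5]
[np.float64(-0.2), np.float64(-2.9), np.float64(0.1), np.float64(3.3)] s 21.0
[np.float64(-0.1), np.float64(-2.9), np.float64(-0.1), np.float64(3.4)] s 18.0
[np.float64(-0.1), np.float64(-2.9), np.float64(-0.1), np.float64(3.4)] s 15.0
[np.float64(-0.1), np.float64(-2.9), np.float64(-0.1), np.float64(3.6)] s 12.0
[np.float64(-0.1), np.float64(-2.9), np.float64(-0.1), np.float64(3.8)] s 9.0
```

>>> move_arm(
  targets=[0.3,-0.2,-2.9,0.1,3.3,0.3,-0.1,-2.9,-0.1,3.4,0.3,-0.1,-2.9,-0.1,3.4,0.3,0,0,0,0],
)

```text
time_s: 18.02
eef_pos: [0.4966, -0.027, 0.1887]
eef_rot: [0.689, 0.159, -0.689, 0.159]
force: [1.8, 0.5, -0.8]
finger_gap: 0.0376
```

```bash
python3 plan.py 5 3;python3 w.py w13;  python3 - <<'E'
from h import *
im=cv2.imread("pics/w13.png")[180:360,230:400];cv2.imwrite("pics/w13z.png",cv2.resize(im,None,fx=3.3,fy=3.3,interpolation=cv2.INTER_CUBIC))
E
```

```text
s mm 15.2 err lat/z mm [ 0.24  0.17 -0.03] yaw -64.0 ideal -63.9 F tool [ 0.8  0.4 -1.8]
[np.float64(-0.1), np.float64(-2.9), np.float64(0.2), np.float64(3.5)] s 12.2
[np.float64(-0.1), np.float64(-2.9), np.float64(-0.1), np.float64(3.8)] s 9.2
[np.float64(-0.1), np.float64(-2.9), np.float64(-0.1), np.float64(3.4)] s 6.2
[np.float64(-0.1), np.float64(-3.0), np.float64(-0.0), np.float64(3.0)] s 3.2
[np.float64(-0.1), np.float64(-3.0), np.float64(0.0), np.float64(2.6)] s 0.2
18.025 [ 0.4966 -0.027   0.1887] [[0.001, 0.439, -0.899], [0.0, -0.899, -0.439], [-1.0, 0.0, -0.001]] [ 0.27  0.29 -0.46 -0.   -0.82  0.18] [ 1.8  0.5 -0.8]
```

View pics/w13z.png

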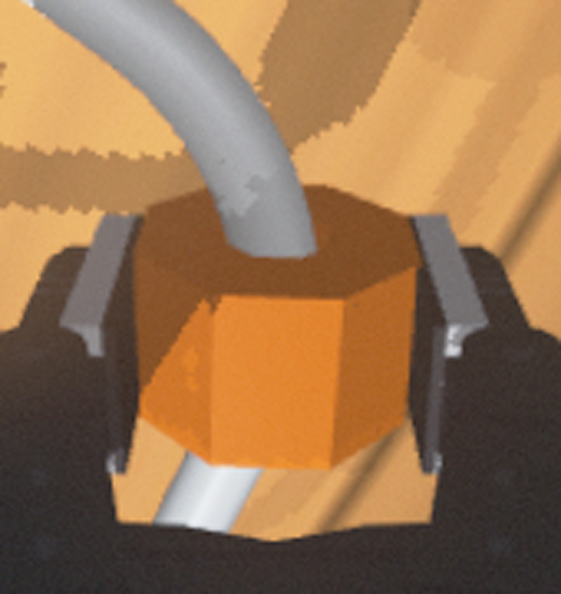

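```bash
sed -i 's/C=np.array(\[.5405,-.0055\])/C=np.array([.5410,-.0053])/' plan.py; python3 plan.py 5 3
```

```text
s mm 15.2 err lat/z mm [-0.26 -0.06  0.  ] yaw -64.0 ideal -63.9 F tool [ 0.8 -0.1 -1.4]
[np.float64(-0.1), np.float64(-2.9), np.float64(-0.4), np.float64(3.5)] s 12.2
[np.float64(-0.1), np.float64(-2.9), np.float64(-0.1), np.float64(3.8)] s 9.2
[np.float64(-0.1), np.float64(-2.9), np.float64(-0.1), np.float64(3.4)] s 6.2
[np.float64(-0.1), np.float64(-3.0), np.float64(-0.0), np.float64(3.0)] s 3.2
[np.float64(-0.1), np.float64(-3.0), np.float64(0.0), np.float64(2.6)] s 0.2
```

>>> move_arm(
  targets=[0.3,-0.1,-2.9,-0.4,3.5,0.3,-0.1,-2.9,-0.1,3.8,0.3,0,0,0,0],
)

```text
time_s: 18.45
eef_pos: [0.4945, -0.0215, 0.1889]
eef_rot: [0.698, 0.115, -0.698, 0.115]
force: [0.7, 0.6, 0.2]
finger_gap: 0.0374
```

```bash
python3 plan.py 5 3
```

```text
s mm 9.2 err lat/z mm [-0.16 -0.02 -0.06] yaw -71.3 ideal -71.3 F tool [-0.2 -0.4 -0.9]
[np.float64(-0.1), np.float64(-2.9), np.float64(-0.2), np.float64(3.4)] s 6.2
[np.float64(-0.1), np.float64(-3.0), np.float64(-0.0), np.float64(3.0)] s 3.2
[np.float64(-0.1), np.float64(-3.0), np.float64(0.0), np.float64(2.6)] s 0.2
[np.float64(-0.0), np.float64(-3.0), np.float64(-0.1), np.float64(2.2)] s -2.8
[np.float64(-0.0), np.float64(-3.0), np.float64(-0.0), np.float64(1.8)] s -5.8
```

>>> move_arm(
  targets=[0.3,-0.1,-2.9,-0.2,3.4,0.3,-0.1,-3,0,3,0.3,-0.1,-3,0,2.6,0.3,0,0,0,0],
)

```text
time_s: 18.95
eef_pos: [0.4922, -0.0129, 0.1891]
eef_rot: [0.705, 0.06, -0.705, 0.06]
force: [-0.1, 0.2, 0.1]
finger_gap: 0.0374
```

```bash
python3 plan.py 5 3;python3 w.py w14;  python3 - <<'E'
from h import *
im=cv2.imread("pics/w14.png")[180:360,230:400];cv2.imwrite("pics/w14z.png",cv2.resize(im,None,fx=3.3,fy=3.3,interpolation=cv2.INTER_CUBIC))
E
```

```text
s mm 0.2 err lat/z mm [-0.15 -0.02 -0.03] yaw -80.3 ideal -80.3 F tool [-0.1 -0.3  0.1]
[np.float64(-0.1), np.float64(-3.0), np.float64(-0.2), np.float64(2.3)] s -2.8
[np.float64(-0.0), np.float64(-3.0), np.float64(-0.0), np.float64(1.8)] s -5.8
[np.float64(-0.0), np.float64(-3.0), np.float64(0.0), np.float64(1.4)] s -8.8
[np.float64(-0.0), np.float64(-3.0), np.float64(0.0), np.float64(1.0)] s -11.8
[np.float64(-0.0), np.float64(-3.0), np.float64(0.0), np.float64(0.3)] s -14.8
18.95 [ 0.4922 -0.0129  0.1891] [[0.0, 0.169, -0.986], [0.0, -0.986, -0.169], [-1.0, -0.0, -0.0]] [ 0.3   0.28 -0.47 -0.   -0.82 -0.13] [-0.1  0.2  0.1]
```

View pics/w14z.png

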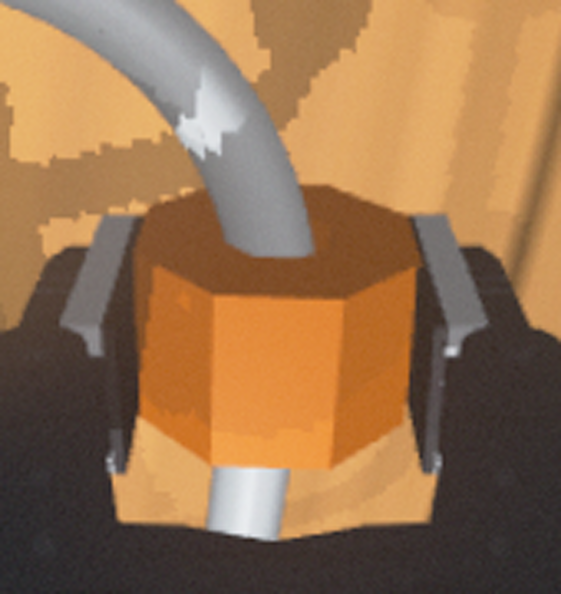

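>>> move_arm(
  targets=[0.3,-0.1,-3,-0.4,2.4,0.3,0,-3,0,1.9,0.3,0,-3,0,1.5,0.3,0,0,0,0],
)

```text
time_s: 19.5
eef_pos: [0.4913, -0.004, 0.1892]
eef_rot: [-0.707, -0.024, 0.707, -0.024]
force: [-0.9, -0.1, -0.2]
finger_gap: 0.0376
```

```bash
python3 plan.py 5 3;python3 w.py w15;  python3 - <<'E'
from h import *
im=cv2.imread("pics/w15.png")[180:360,230:400];cv2.imwrite("pics/w15z.png",cv2.resize(im,None,fx=3.3,fy=3.3,interpolation=cv2.INTER_CUBIC))
E
```

```text
s mm -8.8 err lat/z mm [-0.01  0.08 -0.08] yaw -86.2 ideal -85.8 F tool [0.2 0.  0.9]
[np.float64(-0.1), np.float64(-2.9), np.float64(0.1), np.float64(0.6)] s -11.8
[np.float64(-0.0), np.float64(-3.0), np.float64(0.0), np.float64(0.3)] s -14.8
[np.float64(-0.0), np.float64(-3.0), np.float64(0.0), np.float64(0.0)] s -17.8
[np.float64(-0.0), np.float64(-3.0), np.float64(0.0), np.float64(0.0)] s -20.8
[np.float64(-0.0), np.float64(-3.0), np.float64(-0.0), np.float64(-0.0)] s -23.8
19.5 [ 0.4913 -0.004   0.1892] [[-0.0, 0.067, -0.998], [-0.0, -0.998, -0.067], [-1.0, 0.0, 0.0]] [ 0.32  0.28 -0.47  0.   -0.82 -0.26] [-0.9 -0.1 -0.2]
```

View pics/w15z.png

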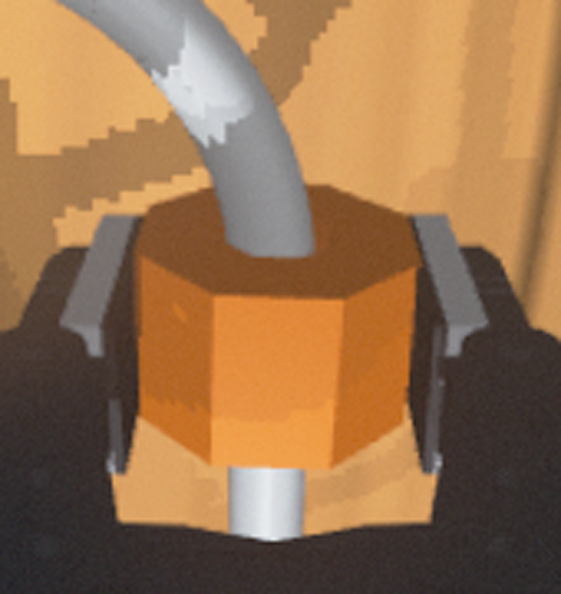

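>>> move_arm(
  targets=[0.3,-0.1,-3,0,0.6,0.3,0,-3,0,0.3,0.3,0,-3,0,0,0.3,0,-4,0,0,0.3,0,-4,0,0,0.3,0,-4,0,0,0.3,0,0,0,0],
)

```text
time_s: 20.42
eef_pos: [0.4902, 0.0173, 0.1893]
eef_rot: [0.707, 0.018, -0.707, 0.018]
force: [-0.1, 0.5, -0.3]
finger_gap: 0.0374
```

```bash
python3 plan.py 5 4;python3 w.py w16;  python3 st.py g
python3 - <<'E'
from h import *
im=cv2.imread("pics/w16.png")[180:360,230:400];cv2.imwrite("pics/w16z.png",cv2.resize(im,None,fx=3.3,fy=3.3,interpolation=cv2.INTER_CUBIC))
E
```

```text
s mm -30.2 err lat/z mm [0.2  0.04 0.03] yaw -87.1 ideal -87.1 F tool [ 0.3 -0.5  0.1]
[np.float64(0.0), np.float64(-4.0), np.float64(0.2), np.float64(0.0)] s -34.2
[np.float64(-0.0), np.float64(-4.0), np.float64(0.0), np.float64(0.0)] s -38.2
[np.float64(-0.0), np.float64(-4.0), np.float64(0.0), np.float64(0.0)] s -42.2
[np.float64(-0.0), np.float64(-4.0), np.float64(0.0), np.float64(0.0)] s -46.2
[np.float64(-0.0), np.float64(-4.0), np.float64(0.0), np.float64(0.0)] s -50.2
20.425 [0.4902 0.0173 0.1893] [[0.0, 0.051, -0.999], [0.0, -0.999, -0.051], [-1.0, -0.0, -0.0]] [ 0.37  0.28 -0.47 -0.   -0.82 -0.32] [-0.1  0.5 -0.3]
20.48 pos [0.4902 0.0172 0.1893] toolz yaw -177.1 F tool [ 0.1  0.1 -0.6] M tool [-0.05  0.03 -0.03] j [ 0.37  0.28 -0.47  0.   -0.82 -0.32]
```

View pics/w16z.png

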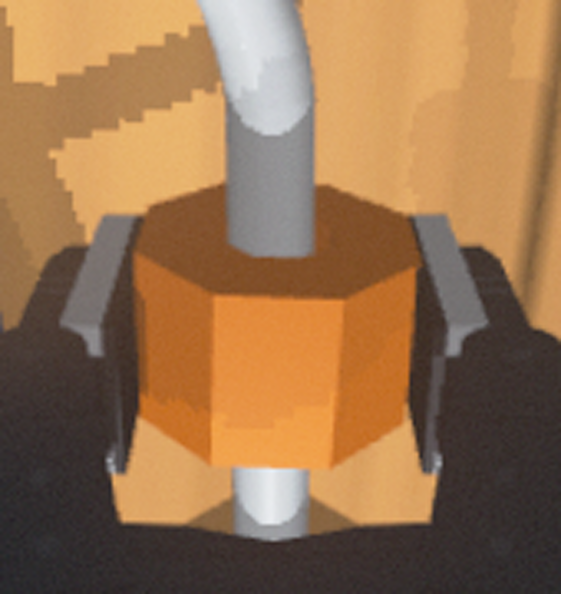

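View pics/g_both.png

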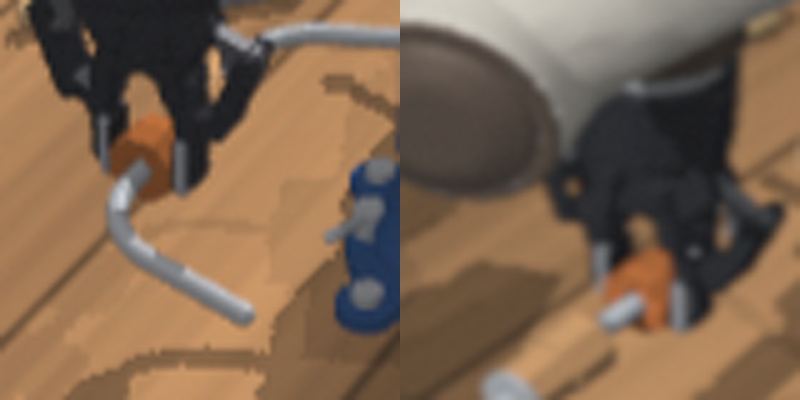

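>>> move_arm(
  targets=[0.3,0,-4,0,0,0.3,0,-4,0,0,0.3,0,-4,0,0,0.3,0,-4,0,0,0.3,0,-4,0,0,0.3,0,-4,0,0,0.3,0,-3,0,0,0.3,0,0,0,0],
)

```text
time_s: 21.58
eef_pos: [0.4889, 0.0442, 0.1893]
eef_rot: [-0.707, -0.018, 0.707, -0.018]
force: [-0.8, -0.5, 0.2]
finger_gap: 0.0373
```

```bash
python3 st.py h;python3 w.py w17;python3 - <<'E'
from h import *
im=cv2.imread("pics/w17.png")[180:360,230:400];cv2.imwrite("pics/w17z.png",cv2.resize(im,None,fx=3.3,fy=3.3,interpolation=cv2.INTER_CUBIC))
E
```

```text
21.57 pos [0.4889 0.0442 0.1893] toolz yaw -177.1 F tool [-0.2  0.5  0.8] M tool [-0.02 -0.04  0.02] j [ 0.42  0.28 -0.47  0.   -0.82 -0.37]
21.675 [0.4889 0.044  0.1893] [[-0.0, 0.051, -0.999], [-0.0, -0.999, -0.051], [-1.0, 0.0, 0.0]] [ 0.42  0.28 -0.47  0.   -0.82 -0.37] [-0.9 -1.   0.1]
```

View pics/h_both.png

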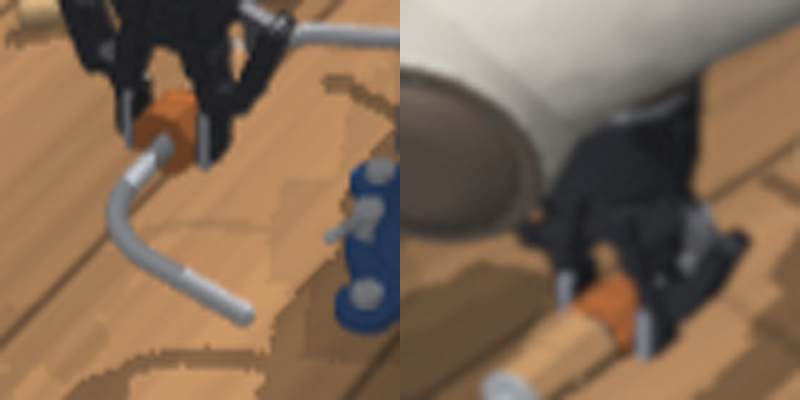

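View pics/w17z.png

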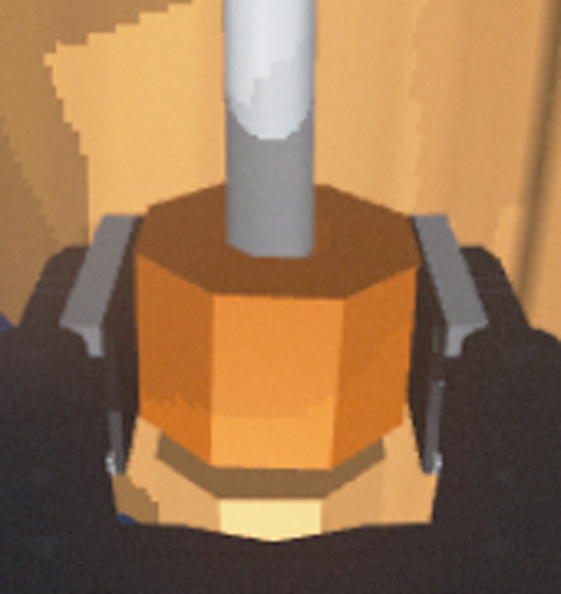

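>>> move_arm(
  targets=[0.3,0,-2,0,0,0.3,0,-1.5,0,0,0.3,0,-1.5,0,0,0.3,0,-1,0,0,0.3,0,0,0,0],
)

```text
time_s: 22.35
eef_pos: [0.4886, 0.0501, 0.1893]
eef_rot: [-0.707, -0.018, 0.707, -0.018]
force: [0.4, -0.2, -1.1]
finger_gap: 0.0379
```

```bash
python3 st.py;python3 w.py w18;python3 - <<'E'
from h import *
im=cv2.imread("pics/w18.png")[180:360,230:400];cv2.imwrite("pics/w18z.png",cv2.resize(im,None,fx=3.3,fy=3.3,interpolation=cv2.INTER_CUBIC))
E
```

```text
22.35 pos [0.4886 0.0501 0.1893] toolz yaw -177.1 F tool [ 1.1  0.2 -0.4] M tool [-0.02  0.01 -0.07] j [ 0.43  0.28 -0.47  0.   -0.82 -0.38]
22.35 [0.4886 0.0501 0.1893] [[-0.0, 0.051, -0.999], [-0.0, -0.999, -0.051], [-1.0, 0.0, 0.0]] [ 0.43  0.28 -0.47  0.   -0.82 -0.38] [ 0.4 -0.2 -1.1]
```

View pics/w18z.png

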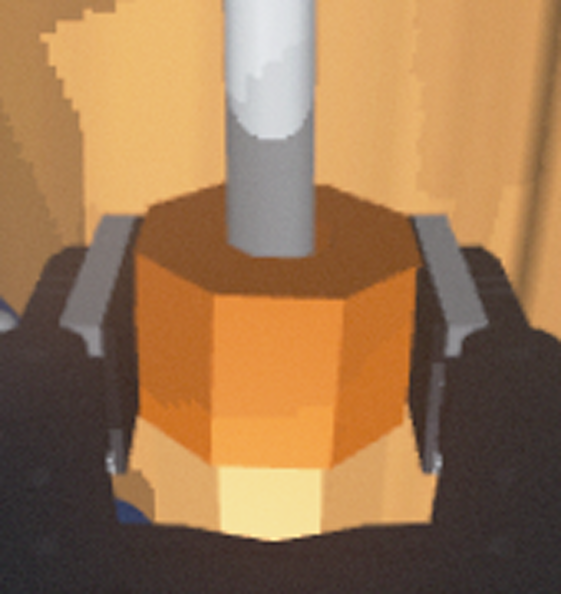

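>>> move_arm(
  targets=[0.3,0,-1,0,0,0.3,0,0,0,0],
)

```text
time_s: 22.65
eef_pos: [0.4885, 0.051, 0.1893]
eef_rot: [0.707, 0.018, -0.707, 0.018]
force: [0.2, 0.4, -0.4]
finger_gap: 0.0376
```

>>> move_arm(
  targets=[0.3,0,-1,0,0,0.3,0,0,0,0],
)

```text
time_s: 22.9
eef_pos: [0.4885, 0.0513, 0.1894]
eef_rot: [-0.707, -0.018, 0.707, -0.018]
force: [1.1, -5.5, -0.4]
finger_gap: 0.0376
```

```bash
python3 st.py
```

```text
22.9 pos [0.4885 0.0513 0.1894] toolz yaw -177.1 F tool [ 0.4  5.5 -0.8] M tool [-0.08  0.42  1.33] j [ 0.44  0.28 -0.47  0.   -0.82 -0.39]
```

```bash
python3 st.py i;python3 - <<'E'
from rig import *
from h import *
im=cv2.imread("pics/i_side.png")[200:240,285:335];cv2.imwrite("pics/i_sz.png",cv2.resize(im,None,fx=12,fy=12,interpolation=cv2.INTER_CUBIC))
im=cv2.imread("pics/i_scene.png")[140:190,300:350];cv2.imwrite("pics/i_cz.png",cv2.resize(im,None,fx=12,fy=12,interpolation=cv2.INTER_CUBIC))
E
python3 st.py
```

```text
22.9 pos [0.4885 0.0513 0.1894] toolz yaw -177.1 F tool [ 0.4  5.5 -0.8] M tool [-0.08  0.42  1.33] j [ 0.44  0.28 -0.47  0.   -0.82 -0.39]
23.0 pos [0.4885 0.0513 0.1894] toolz yaw -177.1 F tool [-0.1  5.1 -1.1] M tool [-0.08  0.38  1.53] j [ 0.44  0.28 -0.47  0.   -0.82 -0.39]
```

View pics/i_sz.png

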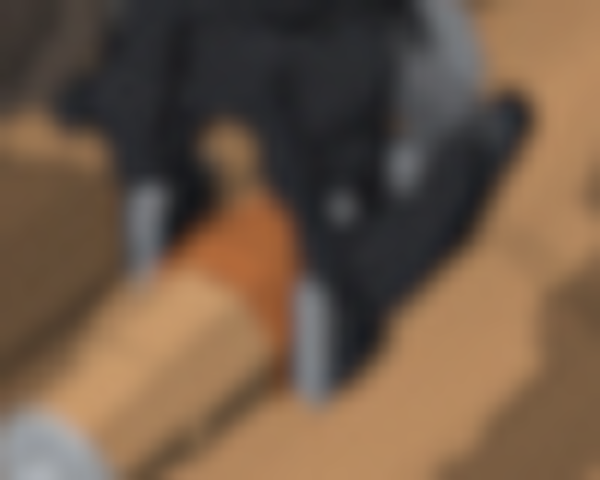

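View pics/i_cz.png

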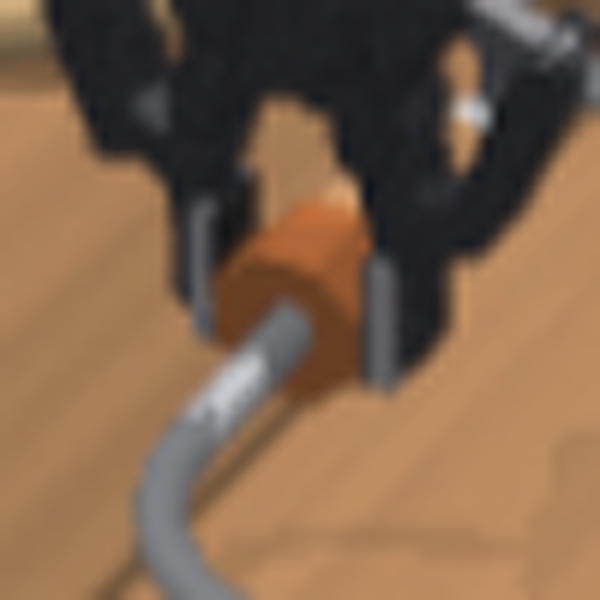

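Run:
```python
from h import *
import pickle
m,o=pickle.load(open("pics/w2.pkl","rb"))
f=lambda u,v,z:onz(m,250+(u+.5)/3-.5,40+(v+.5)/3-.5,z,True)
print(f(727,170,.13)); print("top flat edge",f(768,125,.1370),f(750,97,.137))
for u,v,z in [(752,97,.147),(768,125,.147),(768,125,.137),(750,205,.147),(727,240,.137),(697,235,.123),(687,195,.113),(712,105,.113)]: print(u,v,f(u,v,z).round(4))
```

```text
[0.48847527 0.06585062 0.13      ]
top flat edge [0.47586647 0.07008589 0.137     ] [0.47151475 0.06368358 0.137     ]
752 97 [0.475  0.0582 0.147 ]
768 125 [0.4793 0.0637 0.147 ]
768 125 [0.4759 0.0701 0.137 ]
750 205 [0.4981 0.0636 0.147 ]
727 240 [0.5056 0.0661 0.137 ]
697 235 [0.5048 0.066  0.123 ]
687 195 [0.4944 0.0661 0.113 ]
712 105 [0.4694 0.0674 0.113 ]
```

>>> move_arm(
  targets=[0.3,0,1.5,0,0,0.3,0,0,0,0,0.3,0,-1.0,-0.3,0,0.3,0,-1,0,0,0.3,0,0,0,0],
)

```text
time_s: 23.62
eef_pos: [0.4886, 0.0515, 0.1893]
eef_rot: [-0.707, -0.017, 0.707, -0.019]
force: [1.2, -8.0, 0.6]
finger_gap: 0.0375
```

>>> move_arm(
  targets=[0.3,0,-0.5,0,0,0.3,0,0,0,0],
)

```text
time_s: 23.88
eef_pos: [0.4886, 0.0515, 0.1894]
eef_rot: [-0.706, -0.017, 0.707, -0.019]
force: [2.2, -9.3, -0.9]
finger_gap: 0.0372
```

```bash
python3 st.py
```

```text
23.88 pos [0.4886 0.0515 0.1894] toolz yaw -177.1 F tool [ 0.9  9.4 -1.7] M tool [-0.1   0.54  2.51] j [ 0.44  0.28 -0.47  0.   -0.82 -0.39]
```

>>> move_arm(
  targets=[0.3,0,0.7,0,0,0.3,0,0,0,0,0.6,0,0,0,0,0.6,0,0,0,0,0.6,0,0,0,0,0.6,0,0,0,0],
)

```text
time_s: 24.62
eef_pos: [0.4888, 0.0525, 0.1893]
eef_rot: [0.707, 0.018, -0.707, 0.018]
force: [-0.5, 0.3, 0.4]
finger_gap: 0.0512
```

```bash
python3 st.py;python3 w.py w19;python3 - <<'E'
from h import *
im=cv2.imread("pics/w19.png")[180:360,210:420];cv2.imwrite("pics/w19z.png",cv2.resize(im,None,fx=3.3,fy=3.3,interpolation=cv2.INTER_CUBIC))
E
```

```text
24.62 pos [0.4888 0.0525 0.1893] toolz yaw -177.1 F tool [-0.4 -0.3  0.5] M tool [ 0.   -0.03  0.02] j [ 0.44  0.28 -0.47 -0.   -0.82 -0.39]
24.625 [0.4888 0.0525 0.1893] [[0.0, 0.051, -0.999], [0.0, -0.999, -0.051], [-1.0, -0.0, -0.0]] [ 0.44  0.28 -0.47 -0.   -0.82 -0.39] [-0.5  0.3  0.4]
```

View pics/w19z.png

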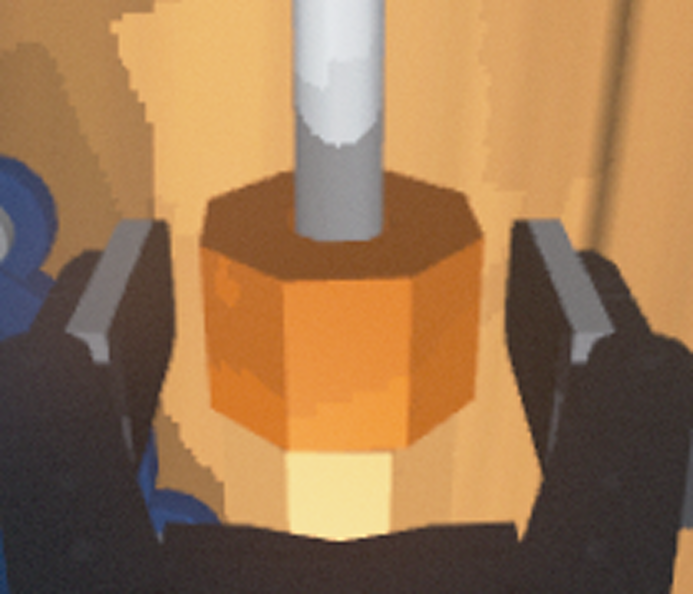

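>>> move_arm(
  targets=[0.6,-5,0,0,0,0.6,-15,0,0,0,0.6,-25,0,0,0,0.6,-30,0,0,0,0.6,-30,0,0,0,0.6,-15,30,0,0,0.6,0,30,0,0,0.6,0,0,0,0],
)

```text
time_s: 25.68
eef_pos: [0.4916, -0.0088, 0.3098]
eef_rot: [0.707, 0.017, -0.707, 0.017]
force: [0.4, 0.3, -0.1]
finger_gap: 0.0512
```

```bash
python3 st.py k;python3 w.py w20;python3 - <<'E'
from h import *
im=cv2.imread("pics/k_side.png")[195:255,270:350];cv2.imwrite("pics/k_sz.png",cv2.resize(im,None,fx=9,fy=9,interpolation=cv2.INTER_CUBIC))
E
```

```text
25.68 pos [ 0.4916 -0.0088  0.3098] toolz yaw -177.3 F tool [ 0.1 -0.2 -0.4] M tool [-0.05 -0.04 -0.05] j [ 0.31  0.15 -0.3  -0.   -1.12 -0.26]
25.775 [ 0.4917 -0.0077  0.3094] [[0.0, 0.05, -0.999], [0.0, -0.999, -0.05], [-1.0, -0.0, -0.0]] [ 0.32  0.15 -0.3  -0.   -1.12 -0.27] [0.3 0.1 0.3]
```

View pics/k_sz.png

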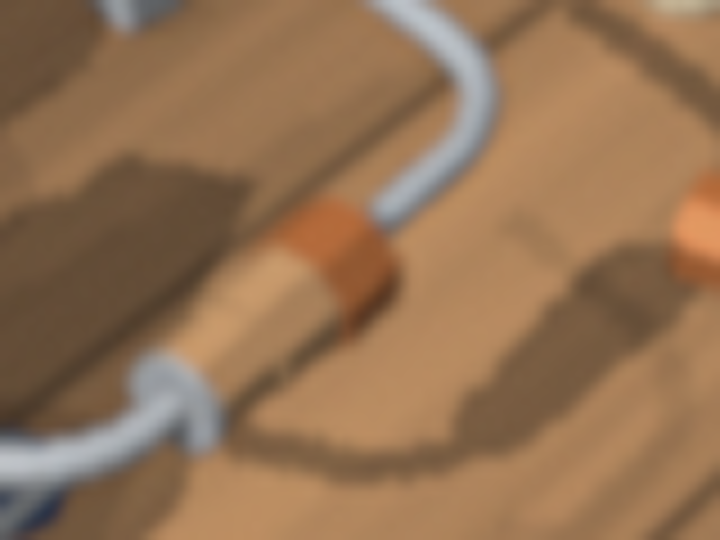

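View pics/w20.png

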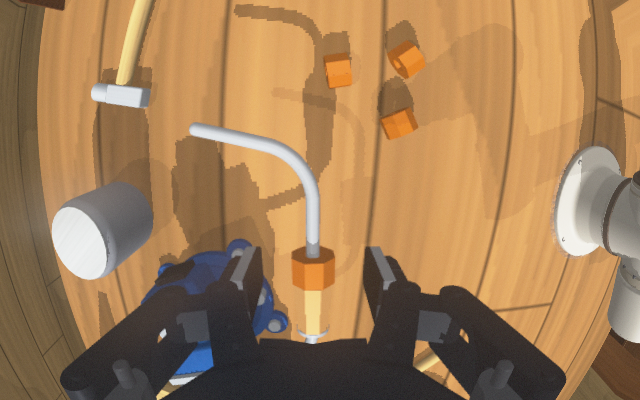

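View pics/k_scene.png

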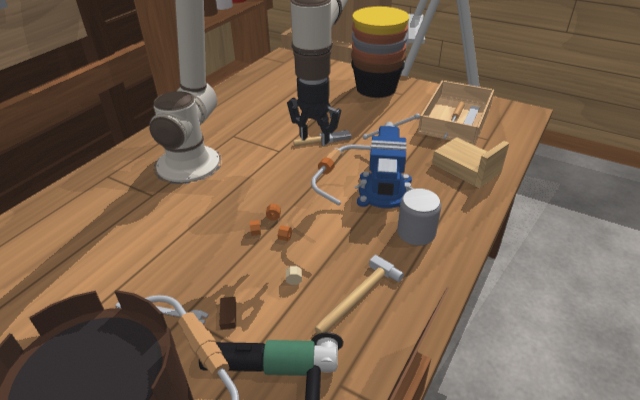

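Run:
```python
from h import *
im=cv2.imread("pics/w20.png")[235:345,270:360];cv2.imwrite("pics/w20z.png",cv2.resize(im,None,fx=5.4,fy=5.4,interpolation=cv2.INTER_CUBIC))
```

```text
(no output)
```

View pics/w20z.png

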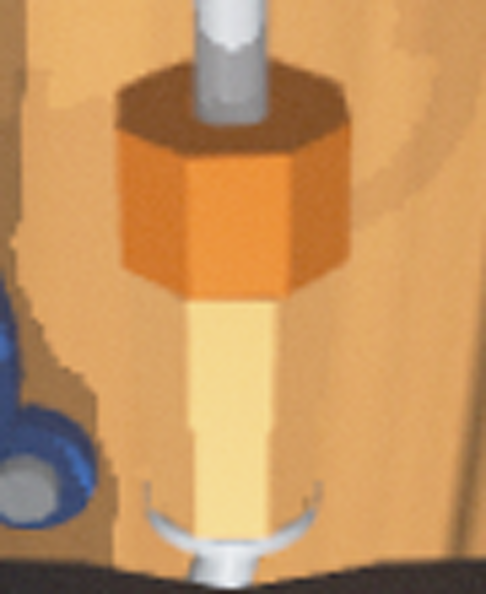

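>>> move_arm(
  targets=[0.6,0,-35,0,0,0.6,0,-35,0,0,0.6,0,-35,0,0,0.6,0,-35,0,0,0.6,0,0,0,0,0.6,0,0,0,0],
)

```text
time_s: 26.58
eef_pos: [0.4844, 0.1325, 0.3091]
eef_rot: [-0.707, -0.018, 0.707, -0.018]
force: [-0.7, 0.0, 0.8]
finger_gap: 0.051
```

```bash
python3 w.py w21
python3 - <<'E'
from h import *
im=cv2.imread("pics/w21.png");cv2.imwrite("pics/w21z.png",cv2.resize(im[130:250,260:370],None,fx=5,fy=5,interpolation=cv2.INTER_CUBIC))
E
```

```text
26.575 [0.4844 0.1325 0.3091] [[-0.001, 0.052, -0.999], [-0.0, -0.999, -0.052], [-1.0, 0.0, 0.001]] [ 0.59  0.17 -0.28 -0.   -1.12 -0.54] [-0.7  0.   0.8]
```

View pics/w21z.png

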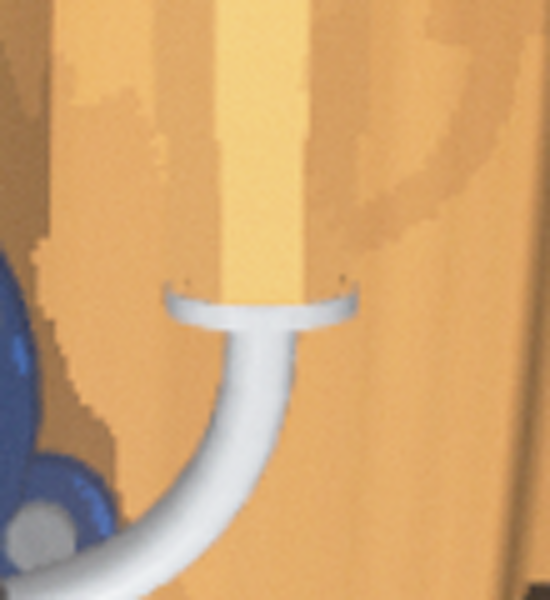

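Run:
```python
from h import *
im=cv2.imread("pics/w21.png");cv2.imwrite("pics/w21y.png",cv2.resize(im[70:190,260:370],None,fx=5,fy=5,interpolation=cv2.INTER_CUBIC))
```

```text
(no output)
```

View pics/w21y.png

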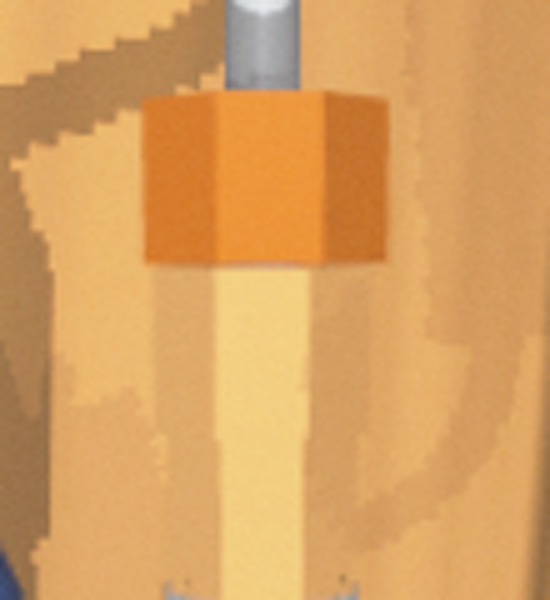

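```bash
python3 -c "
from rig import *
print(sign_off())"
```

```text
the job is handed in; nothing more can be done
None
```

The amber ring is on the bar and butted home against the fitted rings, and I handed the job in at about 26.6 s.

- **Picking:** There were four amber candidates. I took the one farthest to the robot's right, about (0.455, -0.229), at scene pixel (259, 253). I left the pale blank alone.
- **Threading and bend:** I measured the real bar before threading. It bends about 6° more than drawn and drops about 3–4 mm to the tip. I followed it round in small steps, correcting 0.3–0.5 mm sideways partway through the bend. Side force on the bar stayed within about 2 N.
- **Seating:** The ring met a stop at the same place, within 0.2 mm, both times: first at 5.5 N, then at 9 N after easing off and trying again. I then released it and lifted clear.

**Last checks:** The view from above showed no measurable gap at the joint, only a faint line where the two rings meet. The final scene picture showed the other things where they had been. The gripper was clear, with force at noise level.

**Disagreements:** The two wrist views of the ring differed by about 2 mm and 4° before the grasp, so I used the average. The scene and side cameras missed each other by about 2 mm on the bar tip, so I corrected the line and checked it again in the wrist view as the ring went on.

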